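# Crank the specimen stage to its index

## Task

Pick up the loose crank and fit it right down on the square shaft end of the specimen stage, then turn it clockwise, several full turns, until the carriage's pointer is lined up with the index pin. Move the carriage by the crank only, keep the crank fully on the shaft and leave it there when you let go; do not knock the other things on the desk about.

Things in the scene. Friction and masses are not known exactly. Their poses are not given: they have to be found in the camera images.
- crank_hub (a point): Centre of the loose metal crank's hub, a 34 mm square block 40 mm tall with an 18 mm square hole right through it, upright at the start. Axes: z up along the hole, x to the handle; the hub's faces are square to x and y and can be gripped across y. A flat arm 20 mm wide, 10 mm thick, level with the hub's top, runs along +x. About 0.3 kg. Once fitted, it has some 8 degrees of free play.
- crank_seat (a point): Centre of the hub's underside, 20 mm below crank_hub.
- crank_handle (a point): Middle of the crank's black upright handle, 78 mm from the hub's axis along the crank's +x and 44 mm above crank_hub: a round barrel, 22 mm in diameter, 44 mm tall, on the arm's end (foot 2 mm above the arm). It spins freely on its own axis, so a gripper can hold it and carry it round without turning itself. Axes as the crank's.
- shaft_seat (a point): Top centre of the round shoulder (38 mm diameter, 62 mm above the desk) at the foot of the stage's upright square shaft; the fitted hub rests on it. The square is 16 mm across the flats, 40 mm tall, its last 6 mm stepped in to 9 mm. x and y are square to the flats: the crank fits at any quarter turn. The gearbox below is a 90 x 66 mm block, its top 7 mm below the shoulder.
- shaft (a joint): Angle of the square shaft in rad, growing as it is turned clockwise seen from above. One full turn (6.283 rad) moves the carriage 20 mm away from the gearbox. It stays where it is left; it takes about 0.15 N m to turn. The carriage meets its end stop at about 26.7 rad.
- carriage: The stage's sliding carriage, an 86 x 60 mm aluminium block on two rods with a piece of coral fixed on top (highest point about 81 mm above the desk). It slides along the stage's y axis, which is this frame's y axis; +y leads away from the gearbox. Origin on the desk's plane below the block's centre.
- pointer (a point): Tip of the carriage's pointer, a dark blade 3 mm wide that sticks out of the carriage's front side, 37 mm above the desk. y is the direction of travel, away from the gearbox.
- index_mark (a point): The index: a steel pin 3 mm wide on a small dark clamp on the stage's front rail; this point is on the pin, level with the pointer. y is the direction of travel. The pointer is lined up when it has the same y as this point in this frame; it then stands about 5 mm from it in x. At the start it is 40 to 70 mm short of it.
- can_mid (a point): Bystander: black screw can, 57 mm in diameter, 68 mm tall; its middle.
- weight_mid (a point): Bystander: small knobbed metal weight, 32 mm in diameter, 38 mm tall; its middle.
- cap_mid (a point): Bystander: dark rubber eyepiece cap, 54 mm in diameter, 48 mm tall; its middle.
Not all that is in view belongs to the job. Leave any blue or purple look-alike of the part that bears crank_hub alone.

How it is judged:
By the outcome, as a careful person would: the job done as asked, in the order asked, and still so for the second after the job is handed in, with the robot touching nothing.
It also fails if it takes over 72 s, if anything falls off the work surface, if the arm or the gripper's body presses on something with over 40 N, if the wrist force passes 120 N, or if a joint passes its speed limit or range.

## Robot

A 6-joint arm with a two-finger parallel gripper is mounted at the origin on a cart in front of the work surface, level with it; the furniture and walls round the work are solid. World frame = base frame: x ahead of the robot, y to its left, z up, the work surface at z = 0. Lengths are in m, angles in rad, forces in N, time in s.
With the tool pointing down it reaches from about 0.3 to 1 m from the base axis. Payload 5.1 kg.
Tool frame: the origin (TCP) lies at the very end of the fingers, on their centre line; the grasp point (between the pads) lies 19 mm behind it; z points along the fingers, y is the line along which they close (so a half turn about z gives the same grasp; the last joint's range is limited). The gripper opens to 95 mm and grips with 3 to 60 N. Pads are 20 mm wide; open, the fingers measure 119 mm over their backs; the gripper's body (75 mm by 180 mm) begins 59 mm behind the grasp point.
Start: joints at [-1.33, 0.124, 1.65, -0, 1.367, -0.083], TCP at [0.207, -0.616, 0.215] pointing down, gripper open.
Joint ranges: [-2.61, 2.61], [-1.02, 2.33], [0.03, 2.71], [-1.35, 4.49], [0.32, 2.68], [-2.91, 2.91]. Speed limits (rad/s): [2.57, 2.57, 3.14, 3.14, 3.14, 3.14].

## Interface

Orientations are given as a unit quaternion [x, y, z, w].
In Python, from plant import robot, cams gives the robot as it stands.
- The arm moves only by the tool move_arm, never from a script. Its argument "series" is a list of rows, each an object with "delta_pos": the shift along the tool's x, y, z in units of 0.2 m (1.0 is 0.2 m), a list of three; "twist": the turn, a rotation vector about the tool's x, y, z in units of pi/4 rad (1.0 is pi/4 rad), a list of three. In form: [{"delta_pos": [x, y, z], "twist": [wx, wy, wz]}, ...]. A call has 1 to 10 rows; each row is the pose to reach, as a shift and turn from the pose commanded when the call began, along the tool's axes at that moment; what a row does not reach only later rows make up. A row lasts 1/12 s, in which the tool goes at most 41.7 mm and 7.16 degrees, less where a joint would pass 70% of its speed; a pose out of reach is approached as far as the arm can. A call with a number of a shift or a turn outside -1 to 1 is refused whole. A call with a gripper value outside its range is refused whole. "gripper" is the finger opening in mm, from 0 to 95.1, set as the call begins (left out, the last holds). The fingers move at their own pace and stop on an object; the grip force is fixed at half the most. Time passes only in rows, so rows that repeat a pose let the fingers close. It gives the time, the measured TCP pose, the force, the opening and the grip force at its end, in the units of the state.
- robot.sense(): the state, without advancing time (a new reading comes with each control period).
- cams.snapshot(name): name is "side" or "top"; returns a dict with "image" (384x512x3 uint8, red, green, blue), "fx", "fy", "cx", "cy" (pixels), "rvec" (rotation vector, rad) and "tvec" (3), from world to camera coordinates, as OpenCV has them. Camera axes: x right, y down, z forward; pixel columns grow to the right and rows downward; lengths in m; the calibration is good to about 2 mm. A picture is of the moment at which its call begins. There is no depth.
- robot.sign_off(): hands the job in; it is judged then, once.
The state is a dict: "time": time; "joints": joint angles; "qvel": joint speeds; "joint_efforts": joint torques, N m; "tcp_pos": TCP position; "orientation": TCP orientation; "force": force on the tool from outside, world axes, zero at the start; "torque": the same for the moment, N m; "finger_gap": opening from 0.0 (shut) to 1.0 (fully open); "grasp_force": force on a finger pad.
Only numpy, scipy, OpenCV 4.12 (cv2) and the standard library are available. Lean on these libraries where they do the work, as an engineer would, in place of code of your own. Each camera call takes 0.05 s, during which the arm holds its last target. There are 200 camera calls.

## Working session

There is one attempt and no reset: what is moved stays moved. The work goes in short steps, Python scripts to look and compute and a tool call to move; the robot and the scene stay as the last step left them, time stands still between calls to the robot, and variables do not carry over. Pictures are saved under pics/ and viewed, at most 10 in all, crops included, and the job is handed in when it is done.

Besides the shell and the picture viewer there is one more tool, called after ">>>" by a JSON object that holds its "api" and its "payload", one argument or row to a line. move_arm: Moves the arm, as the interface text tells. Shifts and turns lie within -1 to 1; 1 stands for 0.2 m of shift or pi/4 rad of turn. Its arguments: {"type":"object","properties":{"series":{"type":"array","items":{"type":"object","properties":{"delta_pos":{"type":"array","items":{"type":"number","minimum":-1,"maximum":1}},"twist":{"type":"array","items":{"type":"number","minimum":-1,"maximum":1}}}}},"gripper":{"type":"number"}},"required":["series"]}

```bash
mkdir -p pics; ls; python3 - <<'E'
from plant import robot, cams
import cv2,pickle
s=robot.sense();print(s['time'],s['tcp_pos'],s['orientation'],s['finger_gap'])
d={}
for n in("side","top"):
    c=cams.snapshot(n);d[n]=c
    print(n,c['fx'],c['fy'],c['cx'],c['cy'],c['rvec'],c['tvec'])
pickle.dump(d,open('s0.pkl','wb'))
im=cv2.hconcat([cv2.cvtColor(d[n]['image'],cv2.COLOR_RGB2BGR) for n in d])
for n in d: cv2.imwrite(f'pics/{n}0.png',cv2.resize(cv2.cvtColor(d[n]['image'],cv2.COLOR_RGB2BGR),(800,600),interpolation=cv2.INTER_CUBIC))
E
```

```text
pics
0.0 [ 0.20660153 -0.61562966  0.2134156 ] [ 9.86922503e-01  1.61192214e-01 -9.69630344e-05 -1.01659151e-03] 1.0007586176167698
side 472.18220827840344 472.18220827840344 253.7853960879094 194.81047997763812 [ 0.50616243  2.75834997 -1.07050662] [0.54749615 0.01124044 1.54109213]
top 479.4582519428597 479.4582519428597 250.0181655791862 194.76509121038632 [ 2.16788024 -2.11226471  0.18819938] [-0.1770296   0.52131803  1.52977762]
```

View pics/top0.png

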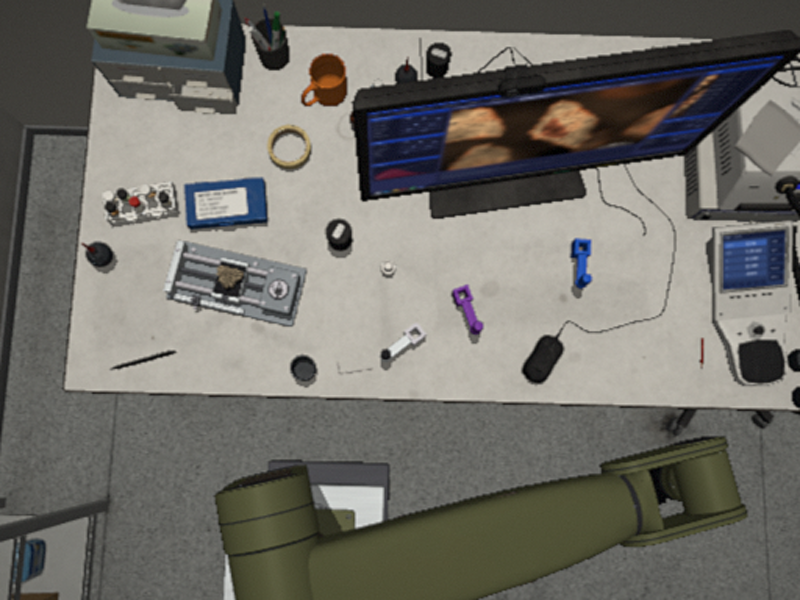

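View pics/side0.png

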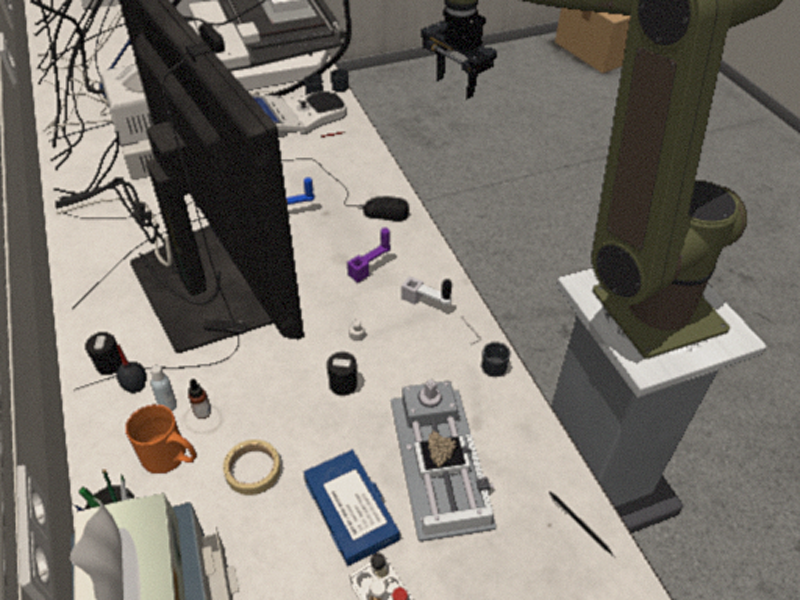

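Top view (800×600 display): candidates for the crank are the grey metal one (hub ≈(415,334), black handle ≈(385,355)), the purple one (462,293) and the blue one (582,247). The description says metal with a black handle, so I choose the grey one. The stage is at (235,283) with its shaft at (279,289). The can is at (339,235), the weight at (388,268) and the cap at (303,369). I'll check the choice in one close crop.

```bash
cat > h.py <<'E'
import numpy as np,cv2,pickle
def RT(c): return cv2.Rodrigues(np.array(c['rvec'],float))[0],np.array(c['tvec'],float)
def K(c): return np.array([[c['fx'],0,c['cx']],[0,c['fy'],c['cy']],[0,0,1]])
def ray(c,uv):
    R,t=RT(c);d=R.T@np.linalg.inv(K(c))@np.array([uv[0],uv[1],1.]);return -R.T@t,d
def onz(c,uv,z):
    o,d=ray(c,uv);return o+d*(z-o[2])/d[2]
def proj(c,p): return cv2.projectPoints(np.array(p,float).reshape(-1,3),np.array(c['rvec'],float),np.array(c['tvec'],float),K(c),None)[0][:,0]
def tri(c1,u1,c2,u2):
    P=[K(c)@np.c_[RT(c)] for c in(c1,c2)]
    X=cv2.triangulatePoints(P[0],P[1],np.array(u1,float),np.array(u2,float))[:,0];return X[:3]/X[3]
def crop(c,x0,y0,w,h,f):
    im=cv2.cvtColor(c['image'],cv2.COLOR_RGB2BGR)[y0:y0+h,x0:x0+w];return cv2.resize(im,None,fx=f,fy=f,interpolation=cv2.INTER_CUBIC)
E
python3 - <<'E'
from h import *
d=pickle.load(open('s0.pkl','rb'));t,s=d['top'],d['side']
a=crop(t,236,198,50,50,6);b=crop(s,245,165,50,50,6);e=crop(t,100,148,100,62,4);f=crop(s,245,235,80,110,2.7)
o=np.zeros((600,800,3),np.uint8)
o[:300,:300]=a;o[:300,300:600]=b;o[300:300+e.shape[0],:400]=e;o[300:300+f.shape[0],420:420+f.shape[1]]=f[:300]
cv2.imwrite('pics/c1.png',o)
for c,n in((t,'top'),(s,'side')):
    im=c['image'].astype(int);
    print(n,onz(c,(256,192),0),-RT(c)[0].T@RT(c)[1])
print('hub',onz(t,(415/1.5625,334/1.5625),.04),'handle',onz(t,(385/1.5625,355/1.5625),.086),'shaft',onz(t,(279/1.5625,289/1.5625),.08))
print('hub s',onz(s,(409/1.5625,286/1.5625),.04),'shaft',onz(s,(431/1.5625,385/1.5625),.10))
E
```

```text
top [ 0.54311095 -0.18377843  0.        ] [ 0.26728145 -0.15012846  1.59666954]
side [ 0.49593566 -0.21552983  0.        ] [0.89005207 0.76509486 1.13898223]
hub [ 0.46484082 -0.21598987  0.04      ] handle [ 0.41465006 -0.15423081  0.086     ] shaft [0.54548013 0.06711571 0.08      ]
hub s [ 0.47807988 -0.21139599  0.04      ] shaft [0.55282691 0.07731751 0.1       ]
```

View pics/c1.png

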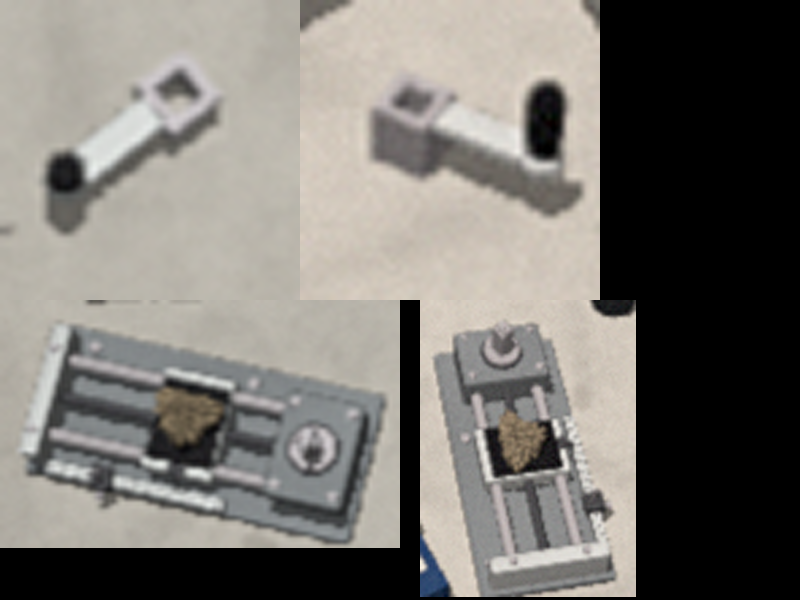

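Crop: the left and right top panels show a bare-metal hub with a square hole (top panel ≈(178,88)) and a black handle (≈(65,170)), so this is the right crank, and neither purple nor blue. The lower panels show the stage, with the shaft and shoulder at ≈(313,448) and the rods running up-left toward the end block. One measuring script next.

```bash
python3 - <<'E'
from h import *
d=pickle.load(open('s0.pkl','rb'));t,s=d['top'],d['side']
np.set_printoptions(precision=4,suppress=True)
def blobs(m,x0,y0,w,h,mn=6):
    n,l,st,ce=cv2.connectedComponentsWithStats(m[y0:y0+h,x0:x0+w].astype(np.uint8),connectivity=4)
    return [(st[i,4],ce[i]+[x0,y0],st[i,:4]+[x0,y0,0,0]) for i in range(1,n) if st[i,4]>=mn]
for nm,c,hb,sb in(('top',t,(236,198,50,50),(160,165,40,40)),('side',s,(245,165,50,50),(255,235,40,40))):
    im=cv2.GaussianBlur(c['image'],(0,0),.5).astype(int);v=im.max(2);pk=im[...,0]-im[...,1]
    for a,uv,bb in blobs(v<60,*hb): print(nm,'dark',a,uv,bb,onz(c,uv,.064))
    x,y,w,h=hb;
    print(nm,'pink-shoulder',[(a,uv,bb,onz(c,uv,.07)[:2]) for a,uv,bb in blobs((pk>6)&(v>110),*sb,15)])
f=lambda x,y,k,x0,y0,ox,oy:((x-ox+.5)/k-.5+x0,(y-oy+.5)/k-.5+y0)
T=lambda x,y:f(x,y,6,236,198,0,0);S=lambda x,y:f(x,y,6,245,165,300,0)
ts=lambda x,y:f(x,y,4,100,148,0,300);ss=lambda x,y:f(x,y,2.7,245,235,420,300)
print('hub top',onz(t,T(179,90),.04),onz(s,S(410,98),.04),tri(t,T(179,90),s,S(410,98)))
for c,g,A in((t,ts,[(75,360,280,408),(50,435,265,482)]),(s,ss,[(478,395,513,560),(540,390,573,550)])):
    for a in A:
        p=onz(c,g(*a[2:]),.035)-onz(c,g(*a[:2]),.035);print('rod',np.degrees(np.arctan2(p[1],p[0])))
print('shoulder',onz(t,ts(313,447),.062),onz(s,ss(502,352),.062),'tip s',onz(s,ss(502,326),.102))
print('pin',onz(t,ts(104,497),.037),onz(s,ss(608,510),.037),'ptr',onz(t,ts(175,475),.037),onz(s,ss(572,440),.037))
E
```

```text
top dark 25 [246.4  226.84] [244 224   6   6] [ 0.418  -0.1543  0.064 ]
top pink-shoulder []
side dark 55 [285.4182 184.7636] [283 179   6  12] [ 0.42   -0.1569  0.064 ]
side pink-shoulder [(np.int32(484), array([273.9628, 240.8202]), array([255, 235,  40,  19]), array([0.5405, 0.0377])), (np.int32(64), array([273.9375, 254.2969]), array([269, 249,  13,  10]), array([0.5584, 0.0804])), (np.int32(26), array([288.5385, 270.6154]), array([286, 267,   6,   8]), array([0.5422, 0.1433])), (np.int32(17), array([265.7647, 271.9412]), array([264, 270,   4,   5]), array([0.6009, 0.1256]))]
hub top [ 0.4687 -0.2153  0.04  ] [ 0.471 -0.219  0.04 ] [ 0.4701 -0.2162  0.0417]
rod -101.81198691804951
rod -100.90467290751768
rod 78.19788940520614
rod 76.04292453105899
shoulder [0.5507 0.072  0.062 ] [0.5525 0.0752 0.062 ] tip s [0.5528 0.0714 0.102 ]
pin [0.5089 0.2448 0.037 ] [0.5209 0.2645 0.037 ] ptr [0.5287 0.1878 0.037 ] [0.5207 0.1823 0.037 ]
```

Checks: hub–handle distance is 78.5 mm (78 expected), the two views agree to 2–4 mm, and triangulated hub top z is 0.042 (0.040 expected). Crank yaw is ≈129.6°, the shaft is at ≈(0.5515,0.073) and stage y is ≈78°. Now the approach.

```bash
cat >> h.py <<'E'
from scipy.spatial.transform import Rotation as Ro
def todo(p,yawy):
    from plant import robot
    s=robot.sense();R=Ro.from_quat(s['orientation'])
    a=np.radians(yawy);y=np.array([np.cos(a),np.sin(a),0]);z=np.array([0,0,-1.]);G=Ro.from_matrix(np.c_[np.cross(y,z),y,z])
    print('tcp',np.round(s['tcp_pos'],4),'F',np.round(s['force'],1),'gap',round(s['finger_gap']*95.1,1),'t',s['time'],
     'dpos',np.round(R.inv().apply(np.array(p)-s['tcp_pos'])/.2,3),'twist',np.round((R.inv()*G).as_rotvec()/(np.pi/4),3),'q',np.round(s['joints'],2))
E
python3 -c "
from h import *
todo([.469,-.2165,.15],39.6)"
```

```text
tcp [ 0.2066 -0.6157  0.2135] F [-0.9 -0.5  0.4] gap 94.8 t 0.1 dpos [ 1.879 -1.474  0.321] twist [-1.000e-03 -2.000e-03 -2.468e+00] q [-1.33  0.12  1.65 -0.    1.37 -0.08]
```

>>> {"api": "move_arm", "payload": {
  "series": [
    {"delta_pos": [0.1, -0.08, 0], "twist": [0, 0, -0.1]},
    {"delta_pos": [0.25, -0.2, 0], "twist": [0, 0, -0.25]},
    {"delta_pos": [0.4, -0.32, 0], "twist": [0, 0, -0.4]},
    {"delta_pos": [0.55, -0.44, 0], "twist": [0, 0, -0.55]},
    {"delta_pos": [0.7, -0.55, 0], "twist": [0, 0, -0.7]},
    {"delta_pos": [0.85, -0.65, 0], "twist": [0, 0, -0.8]},
    {"delta_pos": [0.95, -0.74, 0], "twist": [0, 0, -0.9]},
    {"delta_pos": [0.95, -0.74, 0], "twist": [0, 0, -0.9]}
  ]
}}

```text
time: 0.77
tcp_pos: [0.3417, -0.4116, 0.2141]
orientation: [0.868, 0.496, 0.001, -0.001]
force: [-0.1, -0.3, 0.0]
finger_gap: 0.997
grasp_force: 0.0
```

```bash
python3 -c "
from h import *
todo([.469,-.2165,.15],39.6)"
```

```text
tcp [ 0.3417 -0.4116  0.2141] F [-0.1 -0.3  0. ] gap 94.8 t 0.7667 dpos [1.163 0.052 0.323] twist [ 1.000e-03 -3.000e-03 -1.559e+00] q [-0.98 -0.13  1.91  0.    1.37 -0.45]
```

>>> {"api": "move_arm", "payload": {
  "series": [
    {"delta_pos": [0.15, 0.01, 0], "twist": [0, 0, -0.12]},
    {"delta_pos": [0.3, 0.01, 0], "twist": [0, 0, -0.25]},
    {"delta_pos": [0.45, 0.02, 0], "twist": [0, 0, -0.4]},
    {"delta_pos": [0.6, 0.03, 0], "twist": [0, 0, -0.55]},
    {"delta_pos": [0.75, 0.03, 0], "twist": [0, 0, -0.7]},
    {"delta_pos": [0.85, 0.04, 0], "twist": [0, 0, -0.85]},
    {"delta_pos": [0.95, 0.04, 0.1], "twist": [0, 0, -0.95]},
    {"delta_pos": [1.0, 0.05, 0.2], "twist": [0, 0, -1.0]},
    {"delta_pos": [1.0, 0.05, 0.2], "twist": [0, 0, -1.0]}
  ]
}}

```text
time: 1.52
tcp_pos: [0.4497, -0.2466, 0.1701]
orientation: [0.614, 0.789, -0.0, -0.004]
force: [-0.7, 0.2, -1.1]
finger_gap: 0.999
grasp_force: 0.0
```

```bash
python3 -c "
from h import *
todo([.469,-.2165,.10],39.6)"
```

```text
tcp [ 0.4497 -0.2466  0.1701] F [-0.7  0.2 -1.1] gap 95.0 t 1.5167 dpos [0.12  0.132 0.35 ] twist [-0.004 -0.009 -0.565] q [-0.61 -0.15  1.99  0.    1.3  -0.85]
```

>>> {"api": "move_arm", "payload": {
  "series": [
    {"delta_pos": [0.05, 0.05, 0.05], "twist": [0, 0, -0.12]},
    {"delta_pos": [0.12, 0.13, 0.15], "twist": [0, 0, -0.3]},
    {"delta_pos": [0.12, 0.13, 0.25], "twist": [0, 0, -0.45]},
    {"delta_pos": [0.12, 0.13, 0.3], "twist": [0, 0, -0.56]},
    {"delta_pos": [0.12, 0.13, 0.3], "twist": [0, 0, -0.56]},
    {"delta_pos": [0.12, 0.13, 0.3], "twist": [0, 0, -0.56]}
  ],
  "gripper": 62
}}

```text
time: 2.02
tcp_pos: [0.4702, -0.2202, 0.1147]
orientation: [0.431, 0.903, -0.0, -0.001]
force: [0.8, -0.5, 0.7]
finger_gap: 0.666
grasp_force: 0.0
```

```bash
python3 -c "
from h import *
from plant import cams
todo([.469,-.2165,.012],39.6)
d={n:cams.snapshot(n) for n in('top','side')};pickle.dump(d,open('s1.pkl','wb'))
cv2.imwrite('pics/c2.png',cv2.hconcat([crop(d['top'],230,170,66,80,6),crop(d['side'],235,140,66,80,6)]))"
```

```text
tcp [ 0.4702 -0.2202  0.1147] F [ 0.8 -0.5  0.7] gap 63.4 t 2.0167 dpos [0.018 0.008 0.514] twist [-0.001 -0.001 -0.013] q [-0.54 -0.08  2.03 -0.    1.19 -1.22]
```

View pics/c2.png

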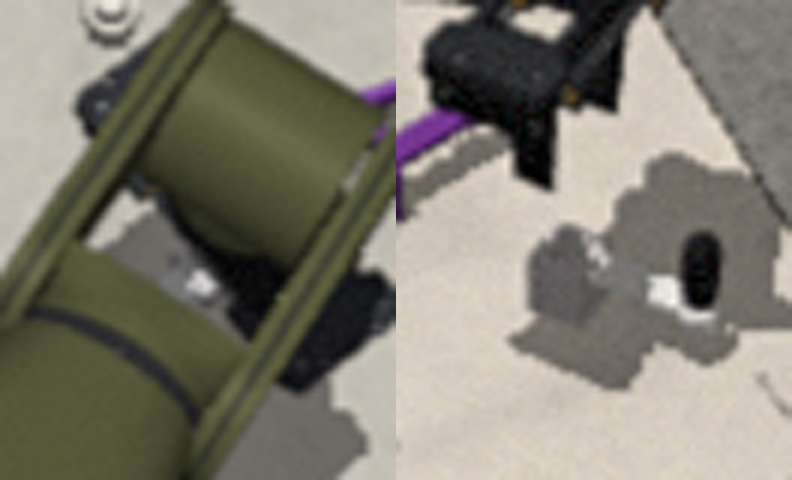

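The gripper stands above the hub. In the side panel the fingers are at ≈(535,165)/(600,90), the hub at (570,270) and the handle at (703,270), clear of the fingers. Next: go down and grip.

>>> {"api": "move_arm", "payload": {
  "series": [
    {"delta_pos": [0.02, 0.01, 0.06], "twist": [0, 0, -0.01]},
    {"delta_pos": [0.02, 0.01, 0.15], "twist": [0, 0, -0.01]},
    {"delta_pos": [0.02, 0.01, 0.25], "twist": [0, 0, -0.01]},
    {"delta_pos": [0.02, 0.01, 0.35], "twist": [0, 0, -0.01]},
    {"delta_pos": [0.02, 0.01, 0.42], "twist": [0, 0, -0.01]},
    {"delta_pos": [0.02, 0.01, 0.47], "twist": [0, 0, -0.01]},
    {"delta_pos": [0.02, 0.01, 0.5], "twist": [0, 0, -0.01]},
    {"delta_pos": [0.02, 0.01, 0.5], "twist": [0, 0, -0.01]},
    {"delta_pos": [0.02, 0.01, 0.5], "twist": [0, 0, -0.01]}
  ]
}}

```text
time: 2.87
tcp_pos: [0.47, -0.2153, 0.0151]
orientation: [0.425, 0.905, -0.0, 0.0]
force: [0.7, 0.4, 0.3]
finger_gap: 0.65
grasp_force: 0.0
```

>>> {"api": "move_arm", "payload": {
  "series": [
    {"delta_pos": [0, 0, 0]},
    {"delta_pos": [0, 0, 0]},
    {"delta_pos": [0, 0, 0]},
    {"delta_pos": [0, 0, 0]},
    {"delta_pos": [0, 0, 0]},
    {"delta_pos": [0, 0, 0]},
    {"delta_pos": [0, 0, 0]},
    {"delta_pos": [0, 0, 0]}
  ],
  "gripper": 20
}}

```text
$.series[0]: bad value
```

```bash
python3 -c "
from h import *
todo([.469,-.2165,.012],39.6)"
```

```text
tcp [ 0.47   -0.2153  0.0151] F [0.7 0.4 0.3] gap 61.8 t 2.8667 dpos [-0.001 -0.008  0.015] twist [0.    0.001 0.002] q [-0.53  0.05  2.1   0.    1.   -1.23]
```

Rows need a twist as well.

>>> {"api": "move_arm", "payload": {
  "series": [
    {"delta_pos": [0, 0, 0], "twist": [0, 0, 0]},
    {"delta_pos": [0, 0, 0], "twist": [0, 0, 0]},
    {"delta_pos": [0, 0, 0], "twist": [0, 0, 0]},
    {"delta_pos": [0, 0, 0], "twist": [0, 0, 0]},
    {"delta_pos": [0, 0, 0], "twist": [0, 0, 0]},
    {"delta_pos": [0, 0, 0], "twist": [0, 0, 0]},
    {"delta_pos": [0, 0, 0], "twist": [0, 0, 0]},
    {"delta_pos": [0, 0, 0], "twist": [0, 0, 0]}
  ],
  "gripper": 20
}}

```text
time: 3.53
tcp_pos: [0.4698, -0.2155, 0.0151]
orientation: [0.425, 0.905, -0.0, 0.0]
force: [-2.2, -1.8, 4.7]
finger_gap: 0.354
grasp_force: 30.0
```

>>> {"api": "move_arm", "payload": {
  "series": [
    {"delta_pos": [0, 0, -0.05], "twist": [0, 0, 0]},
    {"delta_pos": [0, 0, -0.15], "twist": [0, 0, 0]},
    {"delta_pos": [0, 0, -0.25], "twist": [0, 0, 0]},
    {"delta_pos": [0, 0, -0.35], "twist": [0, 0, 0]},
    {"delta_pos": [0, 0, -0.45], "twist": [0, 0, 0]},
    {"delta_pos": [0, 0, -0.55], "twist": [0, 0, 0]},
    {"delta_pos": [0, 0, -0.65], "twist": [0, 0, 0]},
    {"delta_pos": [0, 0, -0.7], "twist": [0, 0, 0]},
    {"delta_pos": [0, 0, -0.7], "twist": [0, 0, 0]}
  ]
}}

```text
time: 4.28
tcp_pos: [0.471, -0.2156, 0.1574]
orientation: [0.425, 0.905, 0.0, 0.002]
force: [0.5, -0.3, -3.2]
finger_gap: 0.352
grasp_force: 30.0
```

```bash
python3 -c "
from h import *
from plant import cams
todo([.5515,.073,.155],78)
d={n:cams.snapshot(n) for n in('top','side')};pickle.dump(d,open('s2.pkl','wb'))
cv2.imwrite('pics/c3.png',cv2.hconcat([crop(d['top'],100,148,130,70,3),crop(d['side'],235,120,66,70,6)]) if 0 else cv2.hconcat([crop(d['top'],220,160,66,80,6),crop(d['side'],235,120,66,80,6)]))"
```

```text
tcp [ 0.471  -0.2156  0.1574] F [ 0.5 -0.3 -3.2] gap 33.4 t 4.2833 dpos [0.853 1.232 0.011] twist [ 0.001  0.006 -0.851] q [-0.53 -0.13  2.    0.    1.27 -1.23]
```

View pics/c3.png

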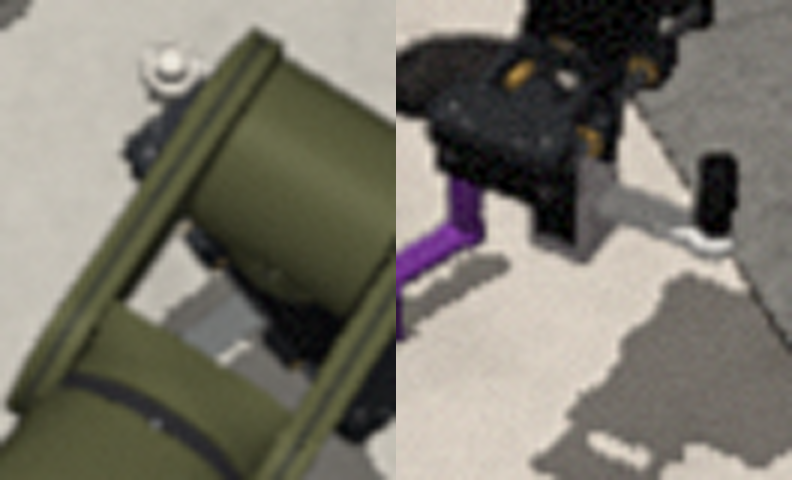

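Both panels show the crank gripped level: the side panel has the hub between the fingers at (585,215) and the handle at (717,195). The gap is 33.4 mm for a 34 mm hub and the load is 3.2 N. Now carry it to above the shaft.

>>> {"api": "move_arm", "payload": {
  "series": [
    {"delta_pos": [0.03, 0.05, 0], "twist": [0, 0, -0.06]},
    {"delta_pos": [0.1, 0.15, 0], "twist": [0, 0, -0.15]},
    {"delta_pos": [0.2, 0.28, 0], "twist": [0, 0, -0.25]},
    {"delta_pos": [0.3, 0.42, 0], "twist": [0, 0, -0.35]},
    {"delta_pos": [0.4, 0.56, 0], "twist": [0, 0, -0.45]},
    {"delta_pos": [0.5, 0.7, 0], "twist": [0, 0, -0.55]},
    {"delta_pos": [0.58, 0.82, 0], "twist": [0, 0, -0.65]},
    {"delta_pos": [0.64, 0.92, 0], "twist": [0, 0, -0.75]},
    {"delta_pos": [0.68, 0.98, 0], "twist": [0, 0, -0.85]},
    {"delta_pos": [0.68, 0.98, 0], "twist": [0, 0, -0.85]}
  ]
}}

```text
time: 5.22
tcp_pos: [0.5329, 0.0182, 0.1526]
orientation: [0.101, 0.995, 0.001, -0.002]
force: [0.2, -0.4, -2.8]
finger_gap: 0.356
grasp_force: 30.0
```

```bash
python3 -c "
from h import *
todo([.5515,.073,.155],78)"
```

```text
tcp [0.5329 0.0182 0.1526] F [ 0.2 -0.4 -2.8] gap 33.8 t 5.2167 dpos [-0.036  0.287 -0.012] twist [ 0.001 -0.004  0.008] q [-0.07 -0.09  1.97  0.    1.26 -1.44]
```

>>> {"api": "move_arm", "payload": {
  "series": [
    {"delta_pos": [-0.01, 0.07, 0], "twist": [0, 0, 0]},
    {"delta_pos": [-0.03, 0.18, 0.05], "twist": [0, 0, 0.01]},
    {"delta_pos": [-0.036, 0.26, 0.1], "twist": [0, 0, 0.01]},
    {"delta_pos": [-0.036, 0.287, 0.14], "twist": [0, 0, 0.01]},
    {"delta_pos": [-0.036, 0.287, 0.14], "twist": [0, 0, 0.01]},
    {"delta_pos": [-0.036, 0.287, 0.14], "twist": [0, 0, 0.01]},
    {"delta_pos": [-0.036, 0.287, 0.14], "twist": [0, 0, 0.01]}
  ]
}}

```text
time: 5.8
tcp_pos: [0.5523, 0.0686, 0.1265]
orientation: [0.109, 0.994, -0.0, -0.0]
force: [-0.1, -0.0, -3.2]
finger_gap: 0.353
grasp_force: 30.0
```

```bash
python3 - <<'E'
from h import *
from plant import cams
todo([.5515,.073,.127],78)
d={n:cams.snapshot(n) for n in('top','side')};pickle.dump(d,open('s3.pkl','wb'))
cv2.imwrite('pics/c4.png',cv2.hconcat([crop(d['top'],150,130,66,80,6),crop(d['side'],245,205,66,80,6)]))
E
```

```text
tcp [0.5523 0.0686 0.1265] F [-0.1 -0.  -3.2] gap 33.6 t 5.8 dpos [ 0.009  0.021 -0.003] twist [-0.001 -0.001 -0.012] q [ 0.03 -0.01  1.94 -0.    1.21 -1.32]
```

View pics/c4.png

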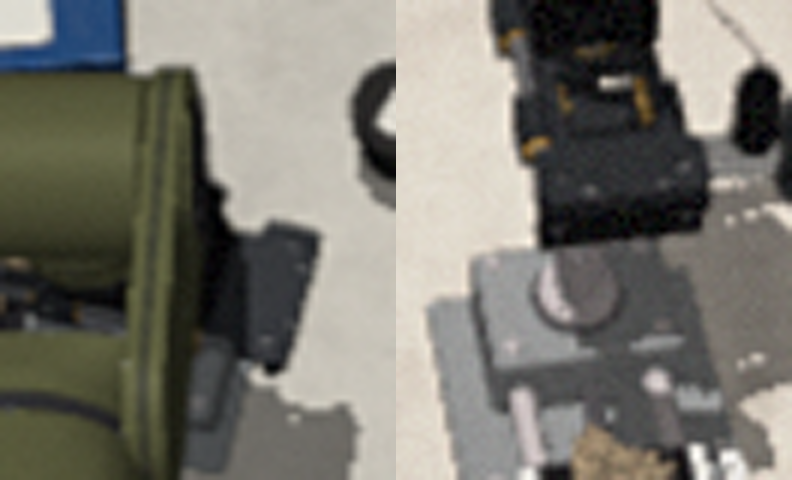

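Left panel: the arm hides the hub. Right panel: the shoulder is at (578,285), the gripper body at (620,190) and the handle at (757,110). The fingers are hidden, so I'll check numerically from the handle and mark the expected shaft points on the first pictures.

```bash
python3 - <<'E'
from h import *
np.set_printoptions(precision=4,suppress=True)
d=pickle.load(open('s0.pkl','rb'));t,s=d['top'],d['side'];e=pickle.load(open('s3.pkl','rb'))
c=e['side'];v=c['image'].max(2);n,l,st,ce=cv2.connectedComponentsWithStats((v<50)[212:236,297:314].astype(np.uint8))
for i in range(1,n): print(st[i],ce[i]+[297,212],onz(c,ce[i]+[297,212],.1755))
a=np.radians(167.6);print('expect',[.5523+.078*np.cos(a),.0686+.078*np.sin(a)])
C=np.array([.5525,.072]);y=np.radians(78);ux=np.array([np.sin(y),-np.cos(y)]);uy=np.array([np.cos(y),np.sin(y)])
an=np.linspace(0,2*np.pi,16,endpoint=False)
pts=[[*(C+.019*np.array([np.cos(q),np.sin(q)])),z] for q in an for z in(.062,)]
pts+=[[*(C+h*(i*ux+j*uy)),z] for h,z in((.008,.096),(.0045,.102)) for i in(-1,1) for j in(-1,1)]
pts+=[[*(C+.045*i*uy+.033*j*ux),.055] for i in(-1,1) for j in(-1,1)]
o=[]
for c,x0,y0 in((t,158,164),(s,254,230)):
    k=cv2.resize(crop(c,x0,y0,40,50,1),None,fx=10,fy=10,interpolation=cv2.INTER_NEAREST)
    for p in proj(c,pts): cv2.circle(k,tuple(int(round((p[m]-(x0,y0)[m]+.5)*10)) for m in(0,1)),2,(0,0,255),-1)
    o.append(k)
cv2.imwrite('pics/c5.png',cv2.hconcat(o))
E
```

```text
[  4   5  13  19 143] [307.3077 225.4545] [0.4741 0.094  0.1755]
expect [np.float64(0.4761195622899349), np.float64(0.08534935551903092)]
```

View pics/c5.png

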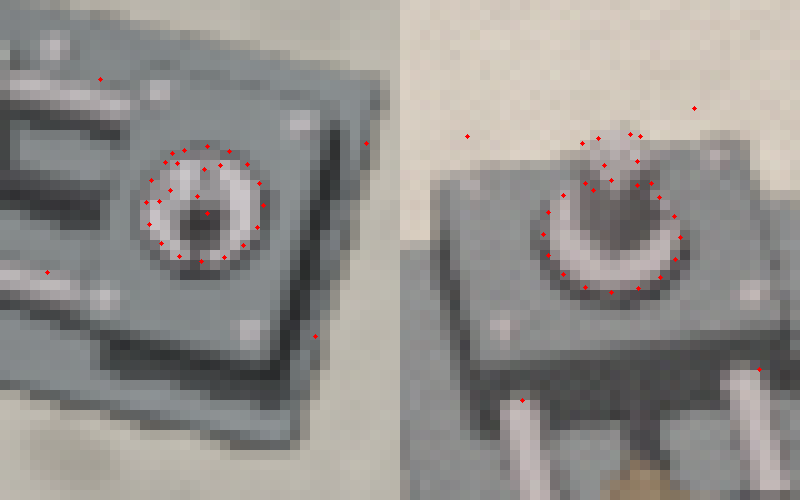

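Overlay: the dots for (0.5525,0.072) sit on the shoulder ring (left ≈(204,208), right ≈(616,240)) and on the shaft tip (right ≈(617,148)), within about 1 mm in both views. Shift 3.4 mm and lower gently onto the tip.

>>> {"api": "move_arm", "payload": {
  "series": [
    {"delta_pos": [0.002, 0.017, 0], "twist": [0, 0, -0.01]},
    {"delta_pos": [0.002, 0.017, 0.02], "twist": [0, 0, -0.01]},
    {"delta_pos": [0.002, 0.017, 0.04], "twist": [0, 0, -0.01]},
    {"delta_pos": [0.002, 0.017, 0.06], "twist": [0, 0, -0.01]},
    {"delta_pos": [0.002, 0.017, 0.07], "twist": [0, 0, -0.01]},
    {"delta_pos": [0.002, 0.017, 0.07], "twist": [0, 0, -0.01]},
    {"delta_pos": [0.002, 0.017, 0.07], "twist": [0, 0, -0.01]}
  ]
}}

```text
time: 6.48
tcp_pos: [0.5532, 0.0727, 0.1135]
orientation: [0.105, 0.994, -0.0, 0.0]
force: [-2.3, -0.2, 4.0]
finger_gap: 0.357
grasp_force: 30.0
```

```bash
python3 -c "
from h import *
todo([.5527,.072,.077],78)
c=pickle.load(open('s3.pkl','rb'))['side'];print(onz(c,(304.8,222.9),.1755))"
```

```text
tcp [0.5532 0.0727 0.1135] F [-2.3 -0.2  4. ] gap 33.9 t 6.4833 dpos [ 0.002 -0.004  0.183] twist [-0.     0.    -0.001] q [ 0.03  0.01  1.95 -0.    1.18 -1.33]
[0.47654395 0.08386987 0.1755    ]
```

>>> {"api": "move_arm", "payload": {
  "series": [
    {"delta_pos": [0.005, 0, 0], "twist": [0, 0, 0]},
    {"delta_pos": [0.007, 0, 0.005], "twist": [0, 0, 0]},
    {"delta_pos": [0.007, 0, 0.01], "twist": [0, 0, 0]},
    {"delta_pos": [0.007, 0, 0.015], "twist": [0, 0, 0]},
    {"delta_pos": [0.007, 0, 0.015], "twist": [0, 0, 0]}
  ]
}}

```text
time: 6.9
tcp_pos: [0.5532, 0.0728, 0.1129]
orientation: [0.105, 0.994, -0.0, 0.002]
force: [-3.5, -1.0, 13.0]
finger_gap: 0.357
grasp_force: 30.0
```

>>> {"api": "move_arm", "payload": {
  "series": [
    {"delta_pos": [0, 0, -0.02], "twist": [0, 0, 0]},
    {"delta_pos": [0.003, -0.003, -0.02], "twist": [0, 0, 0]},
    {"delta_pos": [0.003, -0.003, -0.01], "twist": [0, 0, 0]},
    {"delta_pos": [0.003, -0.003, 0], "twist": [0, 0, 0]},
    {"delta_pos": [0.003, -0.003, 0.005], "twist": [0, 0, 0]},
    {"delta_pos": [0.003, -0.003, 0.005], "twist": [0, 0, 0]}
  ]
}}

```text
time: 7.4
tcp_pos: [0.5512, 0.0723, 0.1106]
orientation: [0.105, 0.994, -0.0, 0.0]
force: [-4.6, -1.2, 12.1]
finger_gap: 0.355
grasp_force: 30.0
```

```bash
python3 -c "
from h import *
todo([.5515,.072,.077],78)"
```

```text
tcp [0.5512 0.0723 0.1106] F [-4.6 -1.2 12.1] gap 33.8 t 7.4 dpos [-0.002 -0.001  0.168] twist [-0.001  0.    -0.001] q [ 0.03  0.01  1.96 -0.    1.18 -1.33]
```

>>> {"api": "move_arm", "payload": {
  "series": [
    {"delta_pos": [0.003, 0, -0.005], "twist": [0, 0, 0]},
    {"delta_pos": [0.007, -0.002, -0.005], "twist": [0, 0, 0]},
    {"delta_pos": [0.007, -0.002, 0.005], "twist": [0, 0, 0]},
    {"delta_pos": [0.007, -0.002, 0.01], "twist": [0, 0, 0]},
    {"delta_pos": [0.007, -0.002, 0.01], "twist": [0, 0, 0]}
  ]
}}

```text
time: 7.82
tcp_pos: [0.5511, 0.0723, 0.1104]
orientation: [0.105, 0.994, -0.0, 0.002]
force: [-3.8, -1.4, 17.7]
finger_gap: 0.356
grasp_force: 30.0
```

>>> {"api": "move_arm", "payload": {
  "series": [
    {"delta_pos": [0, 0, -0.03], "twist": [0, 0, 0]},
    {"delta_pos": [0, 0, -0.03], "twist": [0, 0, 0]},
    {"delta_pos": [0, 0, -0.03], "twist": [0, 0, 0]}
  ]
}}

```text
time: 8.07
tcp_pos: [0.5492, 0.0723, 0.1117]
orientation: [0.105, 0.994, -0.0, 0.0]
force: [1.9, -1.3, -1.3]
finger_gap: 0.357
grasp_force: 30.0
```

>>> {"api": "move_arm", "payload": {
  "series": [
    {"delta_pos": [0, 0, 0.01], "twist": [0, 0, 0]},
    {"delta_pos": [0, 0, 0.02], "twist": [0, 0, 0]},
    {"delta_pos": [0, 0, 0.025], "twist": [0, 0, 0]},
    {"delta_pos": [0, 0, 0.025], "twist": [0, 0, 0]}
  ]
}}

```text
time: 8.4
tcp_pos: [0.5498, 0.0723, 0.1104]
orientation: [0.105, 0.994, -0.0, -0.0]
force: [-5.7, -1.9, 16.2]
finger_gap: 0.354
grasp_force: 30.0
```

```bash
python3 - <<'E'
from h import *
from plant import robot,cams
s=robot.sense();R=Ro.from_quat(s['orientation']).inv()
print('tool F',R.apply(s['force']).round(2),'tool T',R.apply(s['torque']).round(3),s['torque'])
todo([.5527,.072,.077],78)
d={n:cams.snapshot(n) for n in('top','side')};pickle.dump(d,open('s4.pkl','wb'))
c=d['side'];k=crop(c,252,205,66,60,8)
v=c['image'].max(2);m=v<50
cv2.imwrite('pics/c6.png',k)
E
```

```text
tool F [  5.21  -3.04 -16.19] tool T [0.63  0.975 0.039] [-0.41293198  1.08488051 -0.03992947]
tcp [0.5498 0.0723 0.1104] F [-5.7 -1.9 16.2] gap 33.7 t 8.4 dpos [-0.015  0.002  0.167] twist [-0.001 -0.    -0.001] q [ 0.03  0.    1.96 -0.    1.18 -1.33]
```

View pics/c6.png

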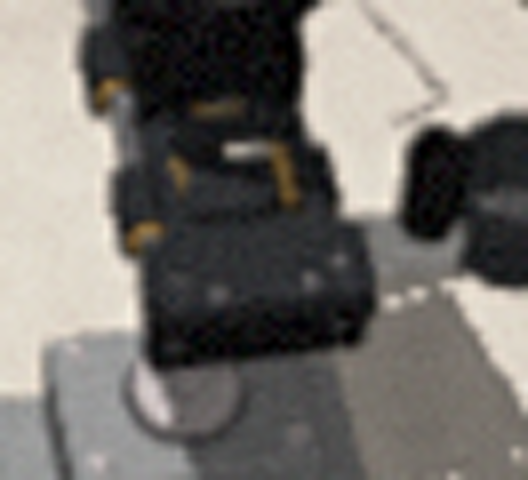

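The picture shows the hub hidden behind the gripper body (260,290), the shoulder clear at (185,390), and the handle at (432,185) upright. The contact forces point toward tool +x and −y, so I follow them.

>>> {"api": "move_arm", "payload": {
  "series": [
    {"delta_pos": [0, 0, -0.03], "twist": [0, 0, 0]},
    {"delta_pos": [0.003, -0.008, -0.03], "twist": [0, 0, 0]},
    {"delta_pos": [0.003, -0.008, -0.02], "twist": [0, 0, 0]},
    {"delta_pos": [0.003, -0.008, -0.01], "twist": [0, 0, 0]},
    {"delta_pos": [0.003, -0.008, 0], "twist": [0, 0, 0]},
    {"delta_pos": [0.003, -0.008, 0], "twist": [0, 0, 0]}
  ]
}}

```text
time: 9.0
tcp_pos: [0.5492, 0.0712, 0.1104]
orientation: [0.105, 0.994, 0.0, 0.0]
force: [-6.4, -0.1, 15.3]
finger_gap: 0.357
grasp_force: 30.0
```

```bash
cat > f.py <<'E'
from h import *
from plant import robot
s=robot.sense();R=Ro.from_quat(s['orientation']).inv()
print('tool F',R.apply(s['force']).round(2),'tool T',R.apply(s['torque']).round(3))
todo([.5527,.072,.077],78)
E
python3 f.py
```

```text
tool F [  6.22  -1.42 -15.3 ] tool T [ 0.214  0.835 -0.032]
tcp [0.5492 0.0712 0.1104] F [-6.4 -0.1 15.3] gap 33.9 t 9.0 dpos [-0.016  0.008  0.167] twist [ 0.     0.001 -0.001] q [ 0.03  0.    1.96  0.    1.18 -1.33]
```

>>> {"api": "move_arm", "payload": {
  "series": [
    {"delta_pos": [0, 0, -0.03], "twist": [0, 0, 0]},
    {"delta_pos": [0.012, -0.003, -0.03], "twist": [0, 0, 0]},
    {"delta_pos": [0.012, -0.003, -0.02], "twist": [0, 0, 0]},
    {"delta_pos": [0.012, -0.003, -0.01], "twist": [0, 0, 0]},
    {"delta_pos": [0.012, -0.003, 0], "twist": [0, 0, 0]},
    {"delta_pos": [0.012, -0.003, 0], "twist": [0, 0, 0]}
  ]
}}

```text
time: 9.5
tcp_pos: [0.5474, 0.0711, 0.112]
orientation: [0.105, 0.994, 0.0, 0.001]
force: [-7.3, 0.1, 20.4]
finger_gap: 0.356
grasp_force: 30.0
```

```bash
python3 f.py
```

```text
tool F [  7.11  -1.43 -20.41] tool T [0.241 0.935 0.024]
tcp [0.5474 0.0711 0.112 ] F [-7.3  0.1 20.4] gap 33.8 t 9.5 dpos [-0.025  0.01   0.175] twist [ 0.001  0.003 -0.001] q [ 0.03 -0.01  1.97  0.    1.18 -1.33]
```

```bash
python3 - <<'E'
from h import *
d=pickle.load(open('s0.pkl','rb'));t,s=d['top'],d['side']
print(s['image'][240:262,267:285].mean(2).astype(int));print(t['image'][178:194,170:187].mean(2).astype(int))
y=np.radians(78);C=np.array([.5525,.072])
for c in(s,t):
  print(proj(c,[[*C,z] for z in(.062,.096,.102)]).round(1).tolist())
E
```

```text
[[203 201 196 202 199 199 198 200 200 201 193 201 202 199 198 197 199 196]
 [199 204 205 203 198 196 199 203 199 199 201 197 201 199 200 198 196 200]
 [205 204 204 202 205 203 196 200 193 179 191 202 204 206 202 203 204 204]
 [203 209 201 203 199 203 186 187 187 179 181 196 207 202 202 204 202 182]
 [206 202 207 201 200 181 164 178 183 181 172 159 168 168 157 156 166 151]
 [208 205 193 170 166 162 172 162 173 158 181 159 145 140 133 133 140 155]
 [166 165 157 147 131 127 154 154 160 161 162 136 120 126 134 133 136 149]
 [139 141 143 140 125 108 120 163 160 143 124  97 102 130 139 135 143 142]
 [140 142 143 151 143 111 101 129 154 128  94  84 109 132 139 138 142 138]
 [144 139 147 166 145 110 104 108 125 100  82  90 134 139 135 134 134 136]
 [142 120 158 179 145 109 101 103 100  90  85  82 102 153 132 134 141 137]
 [130 111 162 186 145 113 100 106  97  89  84  80  83 121 128 135 140 139]
 [115 119 167 175 150 109 101 103  92  82  82  82  96 143 147 125 135 142]
 [106 119 171 184 174 144 108 100  93  83  82  87 145 177 154 107 124 137]
 [101  98 162 184 183 169 138 110  93  84  96 137 
[... 1085 characters left out ...]
  71 112 174 196 152  85 120 144]
 [136 113 150 196 186 142  79  54  55  65 119 177 199 150  90 127 143]
 [137 114 117 164 189 151  80  65  72  85 146 192 180 127 101 137 142]
 [135 130 108 116 167 183 139  87  88 102 156 177 133  85 106 141 140]
 [134 136 119  95 120 170 158  98 136 176 164 123  89 108 131 142 133]
 [133 136 133 117  99 104  94  74 105 124 108  85  99 132 140 141 130]
 [134 134 136 135 126  97  67  66  70  73  96 120 129 137 138 138 118]
 [133 133 135 137 135 129 123 124 123 123 130 137 138 138 138 135 107]
 [141 134 136 136 134 135 137 138 137 137 134 136 136 137 137 131  96]]
[[274.6, 253.0], [275.1, 245.8], [275.2, 244.4]]
[[177.9, 183.8], [176.5, 181.8], [176.2, 181.5]]
```

The pixel values show the shaft nearly corner-on to the side camera: a V-shaped foot with its near edge at column 275. So the shaft isn't square to the stage, and my yaw is off by about 25–30°. Compute it from the foot edges.

```bash
python3 - <<'E'
from h import *
d=pickle.load(open('s0.pkl','rb'));t,s=d['top'],d['side']
def az(a,b,z=.062):
    p=onz(s,b,z)-onz(s,a,z);return np.degrees(np.arctan2(p[1],p[0]))%90,np.hypot(*p[:2])*1e3
print(az((272.5,253),(274.6,255)),az((279.0,253),(276.7,255)))
# predicted foot corners / mid-height silhouettes for yaw hypotheses
C=np.array([.5525,.072])
for w in(5,12,19,26,78):
    a=np.radians(w+45+90*np.arange(4));P=[[*(C+.008*2**.5*np.array([np.cos(q),np.sin(q)])),.064] for q in a]
    print(w,proj(s,P).round(1).tolist())
# threshold crossings of the shaft on the shoulder
g=s['image'].mean(2)
for r in range(248,256):
    row=np.interp(np.arange(267,285,.1),np.arange(512),cv2.GaussianBlur(g,(0,0),.4)[r]);x=np.arange(267,285,.1);i=np.where((row<132)&(x>270)&(x<281))[0];print(r,x[i[0]].round(1),x[i[-1]].round(1)) if len(i) else None
E
```

```text
(np.float64(19.02070189216471), np.float64(8.777112237717693)) (np.float64(24.758755251416105), np.float64(9.490093075876134))
5 [[273.4, 255.8], [278.5, 253.7], [275.9, 249.5], [270.8, 251.5]]
12 [[273.9, 255.9], [278.7, 253.3], [275.4, 249.4], [270.6, 251.9]]
19 [[274.4, 256.0], [278.7, 252.9], [274.9, 249.3], [270.6, 252.3]]
26 [[274.9, 256.0], [278.7, 252.5], [274.4, 249.3], [270.6, 252.7]]
78 [[278.0, 254.6], [276.9, 249.9], [271.3, 250.7], [272.3, 255.3]]
248 271.4 280.0
249 271.4 279.1
250 271.4 279.6
251 271.5 280.9
252 271.5 279.7
253 272.4 278.7
254 273.3 277.8
255 274.7 280.9
```

>>> {"api": "move_arm", "payload": {
  "series": [
    {"delta_pos": [0, 0, -0.05], "twist": [0, 0, 0]},
    {"delta_pos": [0, 0, -0.1], "twist": [0, 0, 0]},
    {"delta_pos": [0, 0, -0.1], "twist": [0, 0, 0]},
    {"delta_pos": [0, 0, -0.1], "twist": [0, 0, 0]}
  ]
}}

```text
time: 9.83
tcp_pos: [0.5453, 0.071, 0.1269]
orientation: [0.105, 0.994, -0.0, -0.001]
force: [-0.2, -0.6, -3.3]
finger_gap: 0.353
grasp_force: 30.0
```

Foot corners fit a shaft yaw of ≈21° (mod 90), with the axis at ≈(0.550,0.0712), which matches where the hub sank deepest. Set crank yaw to 201° (tool y 111°).

```bash
python3 -c "
from h import *
todo([.550,.0712,.127],111)"
```

```text
tcp [0.5453 0.071  0.1269] F [-0.2 -0.6 -3.3] gap 33.5 t 9.8333 dpos [-0.023  0.006 -0.001] twist [ 0.    -0.002 -0.734] q [ 0.03 -0.02  1.96  0.    1.21 -1.33]
```

>>> {"api": "move_arm", "payload": {
  "series": [
    {"delta_pos": [-0.01, 0, 0], "twist": [0, 0, -0.1]},
    {"delta_pos": [-0.023, 0.006, 0], "twist": [0, 0, -0.25]},
    {"delta_pos": [-0.023, 0.006, 0], "twist": [0, 0, -0.4]},
    {"delta_pos": [-0.023, 0.006, 0], "twist": [0, 0, -0.55]},
    {"delta_pos": [-0.023, 0.006, 0], "twist": [0, 0, -0.68]},
    {"delta_pos": [-0.023, 0.006, 0], "twist": [0, 0, -0.73]},
    {"delta_pos": [-0.023, 0.006, 0], "twist": [0, 0, -0.73]},
    {"delta_pos": [-0.023, 0.006, 0], "twist": [0, 0, -0.73]}
  ]
}}

```text
time: 10.5
tcp_pos: [0.5497, 0.0712, 0.1262]
orientation: [-0.18, 0.984, 0.0, -0.001]
force: [-0.2, 0.5, -3.3]
finger_gap: 0.36
grasp_force: 30.0
```

```bash
python3 - <<'E'
from h import *
from plant import cams
todo([.550,.0712,.077],111)
d={n:cams.snapshot(n) for n in('top','side')};pickle.dump(d,open('s5.pkl','wb'))
c=d['side'];a=np.radians(201)
P=[.550+.078*np.cos(a),.0712+.078*np.sin(a),.1755];u=proj(c,P)[0];print('handle expected px',u)
x0,y0=int(u[0])-12,int(u[1])-12
m=(c['image'].max(2)<55)[y0:y0+26,x0:x0+24]
for r in m: print(''.join('#' if q else '.' for q in r))
print(x0,y0)
E
```

```text
tcp [0.5497 0.0712 0.1262] F [-0.2  0.5 -3.3] gap 34.2 t 10.5 dpos [-0.002 -0.001  0.246] twist [ 0.001 -0.003 -0.006] q [ 0.03 -0.01  1.95  0.    1.21 -1.9 ]
handle expected px [298.13186657 211.94239795]
######..................
######..................
#####...................
####....................
####....................
####....................
####....................
####......#####.........
####......######........
####......######........
####.....#######........
#####....#######........
#######..#######........
################........
###############.........
##...##########.........
.......########.........
#.......#######.........
####.....######.........
#####.....######........
######......#########...
#######.....##########..
########...#############
########...#########..##
########..##########....
##########.#.########.##
286 199
```

The handle is where expected (≈(298,212) px), so the crank hasn't shifted in the grip. Lower.

>>> {"api": "move_arm", "payload": {
  "series": [
    {"delta_pos": [0, 0, 0.03], "twist": [0, 0, 0]},
    {"delta_pos": [0, 0, 0.06], "twist": [0, 0, 0]},
    {"delta_pos": [0, 0, 0.075], "twist": [0, 0, 0]},
    {"delta_pos": [0, 0, 0.09], "twist": [0, 0, 0]},
    {"delta_pos": [0, 0, 0.1], "twist": [0, 0, 0]},
    {"delta_pos": [0, 0, 0.1], "twist": [0, 0, 0]}
  ]
}}

```text
time: 11.1
tcp_pos: [0.5503, 0.0712, 0.1068]
orientation: [-0.181, 0.984, 0.0, -0.001]
force: [-0.0, -0.2, -2.6]
finger_gap: 0.354
grasp_force: 30.0
```

```bash
python3 f.py
```

```text
tool F [ 0.07 -0.2   2.56] tool T [-0.052 -0.151 -0.016]
tcp [0.5503 0.0712 0.1068] F [-0.  -0.2 -2.6] gap 33.6 t 11.1 dpos [-0.013 -0.001  0.149] twist [ 0.    -0.002  0.729] q [ 0.03  0.01  1.96  0.    1.17 -1.9 ]
```

It's on the square with no contact force. Continue to the shoulder.

>>> {"api": "move_arm", "payload": {
  "series": [
    {"delta_pos": [0, 0, 0.03], "twist": [0, 0, 0]},
    {"delta_pos": [0, 0, 0.06], "twist": [0, 0, 0]},
    {"delta_pos": [0, 0, 0.09], "twist": [0, 0, 0]},
    {"delta_pos": [0, 0, 0.12], "twist": [0, 0, 0]},
    {"delta_pos": [0, 0, 0.135], "twist": [0, 0, 0]},
    {"delta_pos": [0, 0, 0.145], "twist": [0, 0, 0]},
    {"delta_pos": [0, 0, 0.15], "twist": [0, 0, 0]},
    {"delta_pos": [0, 0, 0.15], "twist": [0, 0, 0]}
  ]
}}

```text
time: 11.77
tcp_pos: [0.5508, 0.0712, 0.0775]
orientation: [-0.181, 0.984, 0.0, -0.0]
force: [0.4, 0.4, -2.3]
finger_gap: 0.358
grasp_force: 30.0
```

```bash
python3 f.py
```

```text
tool F [-0.48  0.27  2.25] tool T [-0.098 -0.198 -0.018]
tcp [0.5508 0.0712 0.0775] F [ 0.4  0.4 -2.3] gap 34.1 t 11.7667 dpos [-0.01   0.     0.003] twist [ 0.    -0.     0.729] q [ 0.03  0.04  1.98  0.    1.12 -1.9 ]
```

>>> {"api": "move_arm", "payload": {
  "series": [
    {"delta_pos": [0, 0, 0.005], "twist": [0, 0, 0]},
    {"delta_pos": [0, 0, 0.01], "twist": [0, 0, 0]},
    {"delta_pos": [0, 0, 0.013], "twist": [0, 0, 0]},
    {"delta_pos": [0, 0, 0.013], "twist": [0, 0, 0]}
  ]
}}

```text
time: 12.1
tcp_pos: [0.5513, 0.0712, 0.0771]
orientation: [-0.181, 0.984, -0.0, 0.0]
force: [-3.8, -0.4, 6.0]
finger_gap: 0.357
grasp_force: 30.0
```

>>> {"api": "move_arm", "payload": {
  "series": [
    {"delta_pos": [0, 0, 0], "twist": [0, 0, 0]},
    {"delta_pos": [0, 0, 0], "twist": [0, 0, 0]},
    {"delta_pos": [0, 0, 0], "twist": [0, 0, 0]},
    {"delta_pos": [0, 0, 0], "twist": [0, 0, 0]},
    {"delta_pos": [0, 0, 0], "twist": [0, 0, 0]},
    {"delta_pos": [0, 0, 0], "twist": [0, 0, 0]}
  ],
  "gripper": 50
}}

```text
time: 12.6
tcp_pos: [0.5508, 0.0712, 0.075]
orientation: [-0.181, 0.984, 0.0, 0.0]
force: [-0.2, -0.2, -0.1]
finger_gap: 0.527
grasp_force: 0.0
```

Seated: contact at TCP 0.0771 means the hub's underside is at 62 mm. Lift, then move along tool x to the handle.

>>> {"api": "move_arm", "payload": {
  "series": [
    {"delta_pos": [0, 0, -0.05], "twist": [0, 0, 0]},
    {"delta_pos": [0, 0, -0.15], "twist": [0, 0, 0]},
    {"delta_pos": [0, 0, -0.25], "twist": [0, 0, 0]},
    {"delta_pos": [0, 0, -0.35], "twist": [0, 0, 0]},
    {"delta_pos": [0, 0, -0.45], "twist": [0, 0, 0]},
    {"delta_pos": [0.1, 0, -0.48], "twist": [0, 0, 0]},
    {"delta_pos": [0.22, 0, -0.48], "twist": [0, 0, 0]},
    {"delta_pos": [0.32, 0, -0.48], "twist": [0, 0, 0]},
    {"delta_pos": [0.39, 0, -0.48], "twist": [0, 0, 0]},
    {"delta_pos": [0.39, 0, -0.48], "twist": [0, 0, 0]}
  ]
}}

```text
time: 13.43
tcp_pos: [0.4763, 0.043, 0.1717]
orientation: [-0.18, 0.984, -0.0, 0.0]
force: [0.1, 0.5, -0.3]
finger_gap: 0.526
grasp_force: 0.0
```

```bash
python3 - <<'E'
from h import *
from plant import cams
todo([.4779,.0432,.107],111)
d={n:cams.snapshot(n) for n in('top','side')};pickle.dump(d,open('s6.pkl','wb'))
c=d['side'];print('exp handle px, hub top',proj(c,[[.4779,.0432,.126],[.5507,.0712,.102]]).round(1).tolist())
cv2.imwrite('pics/c7.png',cv2.hconcat([crop(d['top'],120,148,80,70,5),crop(c,250,215,80,70,5)]))
E
```

```text
tcp [0.4763 0.043  0.1717] F [ 0.1  0.5 -0.3] gap 50.0 t 13.4333 dpos [-0.008 -0.002  0.323] twist [-0.     0.    -0.005] q [-0.02 -0.24  2.07 -0.    1.31 -1.96]
exp handle px, hub top [[296.5, 223.6], [275.7, 244.0]]
```

View pics/c7.png

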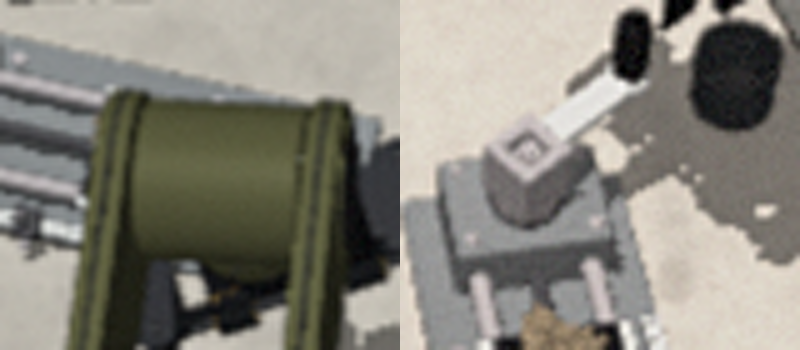

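Right panel: the crank is seated on the shaft, hub top at (525,150) and handle at (632,45), i.e. px (296,223.6) as predicted. The cap at (737,75) is low and out of the way. Lower over the handle and grip.

>>> {"api": "move_arm", "payload": {
  "series": [
    {"delta_pos": [-0.008, -0.002, 0.05], "twist": [0, 0, 0]},
    {"delta_pos": [-0.008, -0.002, 0.12], "twist": [0, 0, 0]},
    {"delta_pos": [-0.008, -0.002, 0.2], "twist": [0, 0, 0]},
    {"delta_pos": [-0.008, -0.002, 0.27], "twist": [0, 0, 0]},
    {"delta_pos": [-0.008, -0.002, 0.31], "twist": [0, 0, 0]},
    {"delta_pos": [-0.008, -0.002, 0.31], "twist": [0, 0, 0]}
  ]
}}

```text
time: 14.03
tcp_pos: [0.4782, 0.0439, 0.1062]
orientation: [-0.181, 0.984, 0.001, -0.002]
force: [-0.9, 0.9, -0.3]
finger_gap: 0.525
grasp_force: 0.0
```

>>> {"api": "move_arm", "payload": {
  "series": [
    {"delta_pos": [0, 0, 0], "twist": [0, 0, 0]},
    {"delta_pos": [0, 0, 0], "twist": [0, 0, 0]},
    {"delta_pos": [0, 0, 0], "twist": [0, 0, 0]},
    {"delta_pos": [0, 0, 0], "twist": [0, 0, 0]},
    {"delta_pos": [0, 0, 0], "twist": [0, 0, 0]},
    {"delta_pos": [0, 0, 0], "twist": [0, 0, 0]},
    {"delta_pos": [0, 0, 0], "twist": [0, 0, 0]}
  ],
  "gripper": 10
}}

```text
time: 14.62
tcp_pos: [0.4798, 0.0436, 0.1096]
orientation: [-0.181, 0.984, -0.0, 0.0]
force: [-0.0, -0.9, 2.0]
finger_gap: 0.223
grasp_force: 30.0
```

```bash
python3 - <<'E'
from h import *
todo([.4779,.0432,.107],111)
# measure pointer->pin along stage y, from first pictures (dark pixels near the front rail)
d=pickle.load(open('s0.pkl','rb'))
s=d['side'];g=s['image'].max(2)
print('rows 385..425? pin/pointer px est',proj(s,[[.5209,.2645,.037],[.5207,.1823,.037]]).round(1).tolist())
print(g[268:288:1,290:312]); print(g[284:304,296:320])
E
```

```text
tcp [0.4798 0.0436 0.1096] F [-0.  -0.9  2. ] gap 21.2 t 14.6167 dpos [0.01  0.001 0.013] twist [-0.001  0.001 -0.004] q [-0.02 -0.17  2.12 -0.    1.19 -1.95]
rows 385..425? pin/pointer px est [[314.3, 312.4], [301.0, 286.5]]
[[126  75  65  73  96 134 142 141 128 191 211 204 195 187 189 188 192 196
  199 204 205 207]
 [164 110 111  97 113 138 138 139 136 192 212 206 197 187 188 187 187 191
  196 198 203 205]
 [174 141 139 133 140 142 142 144 139 170 201 205 193 193 188 190 188 194
  197 201 208 210]
 [175 126 130 141 147 147 142 142 139 136 191 205 200 191 189 187 192 191
  199 202 209 206]
 [182 127 129 144 141 145 143 143 142 140 188 204 196 192 194 189 195 193
  201 208 210 207]
 [188 149 135 137 140 144 141 144 142 137 192 200 193 192 191 192 190 195
  203 208 211 209]
 [192 165 119 124 142 147 145 144 144 139 162 197 199 198 192 192 198 193
  203 207 211 212]
 [195 175 121 131 142 142 140 145 143 142 151 200 212 208 196 199 200 208
  208 210 212 215]
 [196 184 131 132 140 139 141 141 140 138 146 197 214 211 205 203 211 213
  212 209 209 211]
 [190 191 153 140 147 139 143 140 143
[... 2307 characters left out ...]
82 217 224 165 135 124 175 211 217 208 197 204 200 201 198 200 199
  207 202 205 201 203 209]
 [152 163 167 162 126 129 124 127 176 189 203 186 191 202 197 198 202 202
  202 203 206 206 203 208]
 [148 150 136 119  91 124 134 119 188 206 210 181 193 204 204 205 208 198
  199 202 204 204 205 199]
 [179 181 151 124  83  98 126 129 189 213 214 213 213 210 204 204 200 203
  205 206 205 204 201 199]
 [192 195 170 113  81  73 128 128 157 203 186 183 191 202 208 207 202 204
  203 204 207 202 197 199]
 [187 193 177 117 114 126 138 132 127 200 205 199 176 198 214 209 208 206
  206 204 208 203 200 200]
 [176 193 188 140 131 140 146 140 124 201 220 216 201 211 216 211 210 205
  208 200 206 198 195 198]]
```

The handle is gripped (gap 21–22 mm). Start the first turn with a small first arc, clockwise, tool orientation fixed: delta = 0.39·(cosφ−1, sinφ).

>>> {"api": "move_arm", "payload": {
  "series": [
    {"delta_pos": [-0.0085, 0.0811, 0], "twist": [0, 0, 0]},
    {"delta_pos": [-0.0337, 0.1586, 0], "twist": [0, 0, 0]},
    {"delta_pos": [-0.0745, 0.2292, 0], "twist": [0, 0, 0]},
    {"delta_pos": [-0.129, 0.2898, 0], "twist": [0, 0, 0]},
    {"delta_pos": [-0.195, 0.3377, 0], "twist": [0, 0, 0]},
    {"delta_pos": [-0.2695, 0.3709, 0], "twist": [0, 0, 0]},
    {"delta_pos": [-0.3492, 0.3879, 0], "twist": [0, 0, 0]},
    {"delta_pos": [-0.4308, 0.3879, 0], "twist": [0, 0, 0]},
    {"delta_pos": [-0.5105, 0.3709, 0], "twist": [0, 0, 0]},
    {"delta_pos": [-0.585, 0.3377, 0], "twist": [0, 0, 0]}
  ]
}}

```text
time: 15.45
tcp_pos: [0.5652, 0.149, 0.1095]
orientation: [-0.181, 0.983, -0.0, -0.001]
force: [-2.3, -2.7, 2.2]
finger_gap: 0.222
grasp_force: 30.0
```

```bash
python3 - <<'E'
from h import *
from plant import cams
a=np.radians(201.3-120)
todo([.5507+.078*np.cos(a),.0712+.078*np.sin(a),.1096],111)
c=cams.snapshot('side');pickle.dump(c,open('s7.pkl','wb'));g=c['image'].max(2)
print(g[282:300,296:308]); print(g[298:330,304:322])
E
```

```text
tcp [0.5652 0.149  0.1095] F [-2.3 -2.7  2.2] gap 21.1 t 15.45 dpos [ 0.014  0.002 -0.001] twist [-0.    -0.001 -0.003] q [ 0.17  0.07  1.89 -0.    1.18 -1.77]
[[127  98  83 109 109 112 119 120 123 122 121 126]
 [125  91  83  92 113 120 125 122 123 122 122 120]
 [129  96  78  88 123 125 125 121 125 121 126 121]
 [131 106  82  88 122 122 101 116 124 125 127 124]
 [123 124  98  81 109 118 111 115 126 123 128 123]
 [ 91  85  65  67  97 123 123 121 115 125 121 121]
 [ 46  52  42  52  97 170 186 135 121 125 120 120]
 [ 43  72  52  46  74 146 189 203 219 164 125 118]
 [ 33  56  50  41  45  92 169 177 179 132 111 117]
 [ 24  45  50  53  66  83 174 154 112 104 110 123]
 [ 26  82 114  93  85  98 167 198 155 127 119 120]
 [ 37  89 124 110  89  89 119 166 197 165 121 114]
 [ 29  72 124 117  83  79  93 114 173 189 132 111]
 [ 30  82 193 171 100  77  86 105 140 205 162 119]
 [ 24  73 220 235 153  86  81 119 126 159 154 124]
 [ 20  56 187 242 217 154 102 107 118 118 123 118]
 [ 30  45 130 226 237 159  92  93 107 108 113 144]
 [ 99 142 195 239 241 152  80  88 105 114 122 134]]
[[107 108 113 144 189
[... 1679 characters left out ...]
226 228 226 225 226 227]
 [123 136 150 153 143 134 219 220 196 207 225 228 229 227 225 224 225 223]
 [146 143 153 153 150 139 209 227 216 226 226 224 227 226 226 226 228 228]
 [168 152 147 152 149 134 173 222 231 222 186 209 227 227 222 223 228 228]
 [180 136 142 151 159 154 172 215 230 227 212 222 226 227 226 224 228 229]
 [207 199 197 195 208 217 223 226 230 231 223 223 226 225 224 225 224 222]
 [229 212 205 207 224 234 232 232 233 231 219 203 217 227 223 223 221 222]
 [233 193 192 204 225 232 234 234 233 234 222 210 224 226 224 223 223 225]
 [235 209 182 184 221 234 237 235 235 233 228 188 217 226 222 222 224 224]
 [236 232 225 217 226 233 235 231 216 199 180 142 203 226 226 224 224 223]]
```

The pointer has moved and forces are small. Finish the first turn.

>>> {"api": "move_arm", "payload": {
  "series": [
    {"delta_pos": [-0.066, -0.0479, 0], "twist": [0, 0, 0]},
    {"delta_pos": [-0.1205, -0.1085, 0], "twist": [0, 0, 0]},
    {"delta_pos": [-0.1613, -0.1791, 0], "twist": [0, 0, 0]},
    {"delta_pos": [-0.1865, -0.2567, 0], "twist": [0, 0, 0]},
    {"delta_pos": [-0.195, -0.3377, 0], "twist": [0, 0, 0]},
    {"delta_pos": [-0.1865, -0.4188, 0], "twist": [0, 0, 0]},
    {"delta_pos": [-0.1613, -0.4964, 0], "twist": [0, 0, 0]},
    {"delta_pos": [-0.1205, -0.567, 0], "twist": [0, 0, 0]},
    {"delta_pos": [-0.066, -0.6276, 0], "twist": [0, 0, 0]},
    {"delta_pos": [0, -0.6755, 0], "twist": [0, 0, 0]}
  ]
}}

```text
time: 16.33
tcp_pos: [0.6122, 0.0212, 0.1091]
orientation: [-0.18, 0.984, 0.001, -0.0]
force: [-4.6, 6.8, 3.4]
finger_gap: 0.223
grasp_force: 30.0
```

>>> {"api": "move_arm", "payload": {
  "series": [
    {"delta_pos": [0.0745, -0.0332, 0], "twist": [0, 0, 0]},
    {"delta_pos": [0.1542, -0.0501, 0], "twist": [0, 0, 0]},
    {"delta_pos": [0.2358, -0.0501, 0], "twist": [0, 0, 0]},
    {"delta_pos": [0.3155, -0.0332, 0], "twist": [0, 0, 0]},
    {"delta_pos": [0.39, 0, 0], "twist": [0, 0, 0]},
    {"delta_pos": [0.456, 0.0479, 0], "twist": [0, 0, 0]},
    {"delta_pos": [0.5105, 0.1085, 0], "twist": [0, 0, 0]},
    {"delta_pos": [0.5513, 0.1791, 0], "twist": [0, 0, 0]},
    {"delta_pos": [0.5765, 0.2567, 0], "twist": [0, 0, 0]},
    {"delta_pos": [0.585, 0.3377, 0], "twist": [0, 0, 0]}
  ]
}}

```text
time: 17.17
tcp_pos: [0.4791, 0.0426, 0.1095]
orientation: [-0.18, 0.984, -0.001, 0.001]
force: [2.1, -1.7, 1.2]
finger_gap: 0.221
grasp_force: 30.0
```

```bash
cat > g.py <<'E'
import sys
from h import *
from plant import cams
c=cams.snapshot('side');pickle.dump(c,open(sys.argv[1],'wb'))
U=np.array([np.cos(np.radians(78)),np.sin(np.radians(78))])
def sy(u,v,z=.037): return float(onz(c,(u,v),z)[:2]@U)*1e3
g=c['image'].max(2)
if __name__=='__main__':
    todo([.4798,.0436,.1096],111)
    print(g[285:312,294:314])
    print('pin',sy(309,304.5),'ptr0',sy(300.5,288),'mm/row',sy(305,301)-sy(305,300))
E
python3 g.py s8.pkl
```

```text
tcp [0.4782 0.0449 0.1093] F [-2.6 -1.   3.6] gap 21.1 t 17.2167 dpos [-0.005 -0.009 -0.001] twist [-0.001  0.001 -0.004] q [-0.02 -0.17  2.12 -0.    1.19 -1.95]
[[ 99 183 221 185 149 135 229 222 194 198 219 222 219 222 219 222 221 218
  224 223]
 [ 45 151 229 217 167 129 185 219 211 226 223 222 223 220 222 223 222 219
  222 222]
 [ 27  97 211 227 162 124 136 208 228 229 202 216 222 220 221 219 219 222
  224 219]
 [ 15  71 207 237 175 132 122 189 206 189 174 209 221 220 221 215 219 219
  219 220]
 [ 14  62 208 241 200 154 135 186 216 214 223 221 217 216 217 213 220 221
  222 219]
 [ 23  35 160 224 209 165 130 164 219 229 229 198 208 215 215 215 217 215
  221 218]
 [ 27  34  98 171 179 132 108 127 189 210 204 192 202 211 213 209 214 219
  220 219]
 [ 28  20  50 101 110  96  98 125 210 224 220 212 212 214 213 212 221 212
  220 220]
 [ 32  32  27  64  82  85  94 106 163 191 224 229 220 213 213 210 210 210
  213 216]
 [ 34  32  29  45  74  84  84  71  85 139 176 201 177 199 208 215 211 209
  213 207]
 [ 34  37  32  31  77  83  86  63  64 146 205 212 180 198 204 209 211 212
  205 210]
 [ 
[... 729 characters left out ...]
0 203 209 220 209 214
  222 222]
 [163 157 162 170 164 159 147 136 105 130 130 154 194 215 186 164 153 162
  208 222]
 [141 131 118 157 179 177 143 116  88 136 125 116 143 152 127 114  98  99
  160 217]
 [124 122 134 177 203 197 174 132  89  98 112  99  90  83  90  99  74  71
  135 209]
 [118 122 139 181 206 205 178 118  83 116 116  84  78  81  94  92  72  69
  112 200]
 [ 89  86 105 161 197 200 184 119 118 149 143  85  73  84  89  93  83  78
   89 151]
 [116  97 120 158 192 204 191 127 135 155 155  95  73  86  92  87  84  85
   78 129]
 [148 139 142 164 186 204 196 155 146 153 158  95  73  87  82  87  86  80
   67 102]]
pin 342.55916435833365 ptr0 290.7777944380071 mm/row 2.8909363821093734
```

```bash
python3 - <<'E'
from h import *
d=pickle.load(open('s0.pkl','rb'));t,s=d['top'],d['side']
print('top rows186-202 cols 118-150');
for r in range(186,203): print(' '.join('%3d'%q for q in t['image'][r,118:150].mean(1)))
print('side rows 296-316, cols 302-316')
for r in range(296,316): print(' '.join('%3d'%q for q in s['image'][r,302:317].mean(1)))
print('s7 shadow')
c=pickle.load(open('s7.pkl','rb'))
for r in range(296,316): print(' '.join('%3d'%q for q in c['image'][r,302:317].mean(1)))
# stage y image direction in both views near front rail
p0=onz(s,(301,288),.037);U=np.array([np.cos(np.radians(78)),np.sin(np.radians(78)),0]);X=np.array([U[1],-U[0],0])
for c in(s,t): print(proj(c,[p0,p0+.05*U,p0-.005*X,p0+.05*U-.005*X,p0+.05*U-.005*X+[0,0,.01]]).round(2).tolist())
E
```

```text
top rows186-202 cols 118-150
118 118  99  67  64  71  70  77  85  93 102 116 136 149 159 163 166 143  89  36  23  23  24  25  27  32  29  22  25  31  33  38
130 131 124 119 121 121  97  69  71  66  64  72  81  89  98 108 128 168 171 122  75  65  64  55  38  30  28  30  29  33  35  31
131 130 128 132 125 112 103 111 120  99  69  69  67  67  67  70  80 163 211 202 194 196 197 163  94  42  26  35  33  28  24  24
187 155 132 131 118  87  80  92 102  98 104 122 123 122 121  97  66 107 148 169 196 214 220 184 103  70  71  76  80  79  66  66
208 197 194 194 166 118  93  73  77  72  93 125 134 136 137 128 117 118 105  98 115 130 142 128  83  73  75  85 153 198 200 197
202 199 210 186 128  92  75  66  73  57  91 125 130 132 132 130 131 132 125  95  64  66  75  73  60  61  75  91 152 205 220 220
120 139 176 177 130  77  56  60  74  70 140 192 180 172 157 132 129 135 135 106  63  62  64  60  62  55  64  74  95 125 136 148
 68  75 100 112  95  70  58  59  78  74 158 214 208 202 198 177 178 187 172 147 112 110 101  73  65  52  50  62  64  66  67  77
130  92  91  84  63  53  66  76  69  58 129 180
[... 3024 characters left out ...]
85  91  92 102  73  71 102 120 123 179 216
156 155 125  83  79  81  95  93  79  77 102 173 180 207 221
141 159 144  87  78  87  87  88  86  81  86 151 187 207 218
135 157 155  95  79  88  83  86  84  85  84 127 189 204 215
148 158 158  96  78  91  84  91  90  76  70  98 160 175 211
141 144 153 105  66  53  54  66  68  57  40  62 123 132 197
126 140 153 137  86  48  84 107 118 122  77  74 101 114 152
142 148 155 156 102  86 192 196 173 212 138  96 109 122 176
166 147 153 155 137 112 198 223 224 238 151 100 120 181 212
[[301.0, 288.0], [305.26, 304.47], [302.82, 287.76], [307.13, 304.21], [307.48, 302.26]]
[[143.68, 193.25], [129.0, 189.74], [143.27, 194.71], [128.58, 191.2], [127.86, 190.67]]
```

```bash
python3 - <<'E'
from h import *
d=pickle.load(open('s0.pkl','rb'));t,s=d['top'],d['side']
y=np.radians(78);U=np.array([np.cos(y),np.sin(y)]);X=np.array([U[1],-U[0]])
f=lambda p:(round(float(p[:2]@X)*1e3,1),round(float(p[:2]@U)*1e3,1))
print('clamp/pin base tri',tri(t,(125.3,192.5),s,(308.3,308.6)))
for z in(.02,.025,.03,.035,.04): print(z,'side base(x,y)',f(onz(s,(308.3,308.6),z)),'top clamp',f(onz(t,(125.3,192.5),z)))
print('ptr side',f(onz(s,(301.2,288),.037)))
# pointer in the top view: rows190-194, cols 136-146
# clamp masks
for n,c,b in(('top',t,(119,186,14,14)),('side',s,(303,302,12,13))):
    x0,y0,w,h=b;m=(c['image'].mean(2)<95)[y0:y0+h,x0:x0+w]
    print(n,x0,y0);[print(''.join('#' if q else '.' for q in r)) for r in m]
E
```

```text
clamp/pin base tri [0.52645895 0.24723438 0.03046802]
0.02 side base(x,y) (463.5, 345.0) top clamp (462.5, 355.1)
0.025 side base(x,y) (464.6, 347.6) top clamp (461.9, 353.7)
0.03 side base(x,y) (465.7, 350.2) top clamp (461.4, 352.2)
0.035 side base(x,y) (466.8, 352.8) top clamp (460.8, 350.8)
0.04 side base(x,y) (468.0, 355.5) top clamp (460.3, 349.4)
ptr side (471.8, 291.1)
top 119 186
..#######.....
......#######.
.........#####
....###.......
.....#####....
....######....
....#####.....
#...#####.....
#########.....
....######....
.......#######
.......#.....#
.......#......
..............
side 303 302
............
............
............
............
.......##...
...######...
..#######...
..########..
..########..
..#########.
...########.
...###...##.
...##.....#.
```

Triangulated, the pin stands at stage-y ≈351 mm against a pointer start of 291 mm: a gap of about 60 mm, or 3 turns. One more full turn now.

>>> {"api": "move_arm", "payload": {
  "series": [
    {"delta_pos": [-0.0085, 0.0811, 0], "twist": [0, 0, 0]},
    {"delta_pos": [-0.0337, 0.1586, 0], "twist": [0, 0, 0]},
    {"delta_pos": [-0.0745, 0.2292, 0], "twist": [0, 0, 0]},
    {"delta_pos": [-0.129, 0.2898, 0], "twist": [0, 0, 0]},
    {"delta_pos": [-0.195, 0.3377, 0], "twist": [0, 0, 0]},
    {"delta_pos": [-0.2695, 0.3709, 0], "twist": [0, 0, 0]},
    {"delta_pos": [-0.3492, 0.3879, 0], "twist": [0, 0, 0]},
    {"delta_pos": [-0.4308, 0.3879, 0], "twist": [0, 0, 0]},
    {"delta_pos": [-0.5105, 0.3709, 0], "twist": [0, 0, 0]},
    {"delta_pos": [-0.585, 0.3377, 0], "twist": [0, 0, 0]}
  ]
}}

```text
time: 18.05
tcp_pos: [0.5654, 0.1489, 0.1094]
orientation: [-0.181, 0.983, 0.0, -0.0]
force: [-1.9, -0.5, 3.8]
finger_gap: 0.221
grasp_force: 30.0
```

>>> {"api": "move_arm", "payload": {
  "series": [
    {"delta_pos": [-0.066, -0.0479, 0], "twist": [0, 0, 0]},
    {"delta_pos": [-0.1205, -0.1085, 0], "twist": [0, 0, 0]},
    {"delta_pos": [-0.1613, -0.1791, 0], "twist": [0, 0, 0]},
    {"delta_pos": [-0.1865, -0.2567, 0], "twist": [0, 0, 0]},
    {"delta_pos": [-0.195, -0.3377, 0], "twist": [0, 0, 0]},
    {"delta_pos": [-0.1865, -0.4188, 0], "twist": [0, 0, 0]},
    {"delta_pos": [-0.1613, -0.4964, 0], "twist": [0, 0, 0]},
    {"delta_pos": [-0.1205, -0.567, 0], "twist": [0, 0, 0]},
    {"delta_pos": [-0.066, -0.6276, 0], "twist": [0, 0, 0]},
    {"delta_pos": [0, -0.6755, 0], "twist": [0, 0, 0]}
  ]
}}

```text
time: 18.88
tcp_pos: [0.6121, 0.0211, 0.1089]
orientation: [-0.18, 0.984, 0.001, -0.0]
force: [-3.7, 6.4, 4.8]
finger_gap: 0.223
grasp_force: 30.0
```

>>> {"api": "move_arm", "payload": {
  "series": [
    {"delta_pos": [0.0745, -0.0332, 0], "twist": [0, 0, 0]},
    {"delta_pos": [0.1542, -0.0501, 0], "twist": [0, 0, 0]},
    {"delta_pos": [0.2358, -0.0501, 0], "twist": [0, 0, 0]},
    {"delta_pos": [0.3155, -0.0332, 0], "twist": [0, 0, 0]},
    {"delta_pos": [0.39, 0, 0], "twist": [0, 0, 0]},
    {"delta_pos": [0.456, 0.0479, 0], "twist": [0, 0, 0]},
    {"delta_pos": [0.5105, 0.1085, 0], "twist": [0, 0, 0]},
    {"delta_pos": [0.5513, 0.1791, 0], "twist": [0, 0, 0]},
    {"delta_pos": [0.5765, 0.2567, 0], "twist": [0, 0, 0]},
    {"delta_pos": [0.585, 0.3377, 0], "twist": [0, 0, 0]}
  ]
}}

```text
time: 19.72
tcp_pos: [0.4791, 0.0425, 0.1094]
orientation: [-0.18, 0.984, -0.001, 0.001]
force: [3.0, -0.7, 0.7]
finger_gap: 0.223
grasp_force: 30.0
```

>>> {"api": "move_arm", "payload": {
  "series": [
    {"delta_pos": [-0.0085, 0.0811, 0], "twist": [0, 0, 0]},
    {"delta_pos": [-0.0337, 0.1586, 0], "twist": [0, 0, 0]},
    {"delta_pos": [-0.0745, 0.2292, 0], "twist": [0, 0, 0]},
    {"delta_pos": [-0.129, 0.2898, 0], "twist": [0, 0, 0]},
    {"delta_pos": [-0.195, 0.3377, 0], "twist": [0, 0, 0]},
    {"delta_pos": [-0.2695, 0.3709, 0], "twist": [0, 0, 0]},
    {"delta_pos": [-0.3492, 0.3879, 0], "twist": [0, 0, 0]},
    {"delta_pos": [-0.4308, 0.3879, 0], "twist": [0, 0, 0]},
    {"delta_pos": [-0.5105, 0.3709, 0], "twist": [0, 0, 0]},
    {"delta_pos": [-0.585, 0.3377, 0], "twist": [0, 0, 0]}
  ]
}}

```text
time: 20.55
tcp_pos: [0.5651, 0.149, 0.1093]
orientation: [-0.181, 0.983, 0.0, -0.0]
force: [-2.6, -1.2, 3.8]
finger_gap: 0.229
grasp_force: 30.0
```

```bash
sed -i 's/print(g\[285:312,294:314\])/[print(r,*["%3d"%q for q in c["image"][r,298:318].mean(1)]) for r in range(292,316)]/; s/print(.pin.*$//' g.py; python3 g.py s9.pkl
```

```text
tcp [0.5677 0.1483 0.1096] F [0.4 2.4 3.4] gap 21.5 t 20.6 dpos [ 0.597 -0.333 -0.001] twist [-0.001  0.003 -0.004] q [ 0.16  0.07  1.89 -0.    1.18 -1.77]
292  76  77  95 116 212 214 157 121 116 112 148 130 115 113 121 116 119 113 119 117
293  73  77  75  85 155 173 195 156 116 111 114 107 114 113 115 114 114 117 114 117
294 110 108  86  79  92 106 173 184 133 102 107 109 113 108 112 113 114 115 115 112
295 187 163  96  75  79 106 137 205 156 110 106 110 115 113 111 109 110 104 112 116
296 213 228 158  96  85 111 123 159 149 122 111 107 108 108 109 112 113 111 113 111
297 179 234 216 154 102 106 111 120 119 113 119 115 109 113 112 113 112 109 116 110
298 116 223 231 152  92  85 103 104 109 142 177 142 112 109 115 112 118 112 115 115
299  90 218 243 156  85  82 107 115 116 131 151 130 110 115 112 112 113 112 113 114
300  66 177 183 130  93  86 111 116 120 123 119 111 112 113 116 112 117 111 111 114
301  34  92 105  88  85  77  98 117 105 105 113 115 118 110 118 113 115 114 117 114
302  28  39  76  83  78  62  69  90 106 112 112 118 115 113 119 115 118 114 114 111
303  30  23  79  85 
[... 371 characters left out ...]
  75  96 117 122 178 213 223
308  26  19  66 214 245 213 128  70  79  87  95  94  77  79 105 177 178 211 221 222
309  27  25  49 159 231 232 146  57  74  84  88  86  80  83  83 145 183 205 216 217
310  31  22  35 120 224 238 167  77  68  89  89  90  88  89  83 128 189 203 216 220
311  23  14  13  81 216 242 178  84  82  85  85  90  88  80  70  96 157 179 212 221
312  42  60  57  82 211 241 205 120  66  54  55  63  65  58  43  65 112 138 199 216
313 140 195 201 195 222 220 177 136  80  42  83 111 115 125  78  73 105 113 152 200
314 158 171 174 167 166 160 125 107  81  93 193 197 176 207 136  93 109 125 175 214
315 134 143 164 169 151 128 105 121 131 114 196 227 223 236 151  96 119 179 211 220
```

>>> {"api": "move_arm", "payload": {
  "series": [
    {"delta_pos": [-0.066, -0.0479, 0], "twist": [0, 0, 0]},
    {"delta_pos": [-0.1205, -0.1085, 0], "twist": [0, 0, 0]},
    {"delta_pos": [-0.1613, -0.1791, 0], "twist": [0, 0, 0]},
    {"delta_pos": [-0.1865, -0.2567, 0], "twist": [0, 0, 0]},
    {"delta_pos": [-0.195, -0.3377, 0], "twist": [0, 0, 0]},
    {"delta_pos": [-0.1865, -0.4188, 0], "twist": [0, 0, 0]},
    {"delta_pos": [-0.1613, -0.4964, 0], "twist": [0, 0, 0]},
    {"delta_pos": [-0.1205, -0.567, 0], "twist": [0, 0, 0]},
    {"delta_pos": [-0.066, -0.6276, 0], "twist": [0, 0, 0]},
    {"delta_pos": [0, -0.6755, 0], "twist": [0, 0, 0]}
  ]
}}

```text
time: 21.43
tcp_pos: [0.6119, 0.0209, 0.1089]
orientation: [-0.18, 0.984, 0.001, -0.001]
force: [-3.7, 5.6, 4.2]
finger_gap: 0.226
grasp_force: 30.0
```

>>> {"api": "move_arm", "payload": {
  "series": [
    {"delta_pos": [0.0745, -0.0332, 0], "twist": [0, 0, 0]},
    {"delta_pos": [0.1542, -0.0501, 0], "twist": [0, 0, 0]},
    {"delta_pos": [0.2358, -0.0501, 0], "twist": [0, 0, 0]},
    {"delta_pos": [0.3155, -0.0332, 0], "twist": [0, 0, 0]},
    {"delta_pos": [0.39, 0, 0], "twist": [0, 0, 0]},
    {"delta_pos": [0.39, 0, 0], "twist": [0, 0, 0]},
    {"delta_pos": [0.39, 0, 0], "twist": [0, 0, 0]}
  ]
}}

```text
time: 22.02
tcp_pos: [0.5392, -0.006, 0.109]
orientation: [-0.18, 0.984, 0.001, 0.0]
force: [-0.3, 3.3, 1.8]
finger_gap: 0.223
grasp_force: 30.0
```

```bash
python3 g.py s10.pkl; python3 - <<'E'
from h import *
from plant import cams
t=cams.snapshot('top');pickle.dump(t,open('t10.pkl','wb'))
for r in range(184,202): print(r,*['%3d'%q for q in t['image'][r,114:142].mean(1)])
E
```

```text
tcp [ 0.5396 -0.0061  0.109 ] F [-1.   3.4  2.6] gap 21.3 t 22.0667 dpos [ 0.191  0.338 -0.003] twist [ 0.001  0.001 -0.006] q [-0.11 -0.03  1.99  0.    1.18 -2.04]
292 149 147 146 131 207 222 219 210 208 201 204 207 207 206 209 210 210 210 214 211
293 136 150 145 136 181 220 225 227 211 205 203 205 205 205 206 206 208 209 211 212
294 137 148 150 125 130 184 190 198 171 190 204 204 204 203 204 202 199 201 205 211
295 137 149 150 138 119 198 213 212 179 189 199 207 201 202 203 204 197 202 203 206
296 147 152 151 145 131 226 234 227 224 212 205 202 203 205 202 201 200 203 202 204
297 152 204 202 158 133 185 219 226 217 205 200 203 204 199 202 201 201 204 204 204
298 110 213 224 159 125 133 182 204 211 191 196 207 204 204 205 206 206 210 211 207
299  86 212 232 168 135 124 192 219 219 189 193 206 207 204 205 201 206 207 207 204
300  73 203 239 186 145 133 196 223 227 223 213 211 206 209 201 203 206 207 205 204
301  45 151 225 216 170 135 162 207 195 201 195 206 213 208 208 207 205 208 211 206
302  22  99 216 230 171 140 131 208 213 209 178 202 212 213 210 207 206 207 210 205
303  24  66
[... 2468 characters left out ...]
 208
196 185 186 189 190 190 191 194 187 175 167 156 130  89  81  79  89  81  67  76 100 121 126 125 160 194 210 219 213
197 186 184 187 190 189 191 194 195 194 180 157 126  98  99 104 142 144 102  96  97  90  82  75  87 108 126 138 152
198 187 185 187 189 190 190 192 192 191 189 178 143 100 101 112 159 186 177 176 176 174 170 138  98  89  80  72  83
199 186 188 190 190 190 190 189 189 190 189 168 123 108 144 173 184 192 193 194 193 193 193 186 173 171 138  96  91
200 188 187 189 191 191 189 188 189 190 190 181 169 170 181 193 193 191 191 191 191 189 189 191 189 190 179 167 167
201 184 185 188 189 190 192 190 189 191 192 191 189 189 191 192 190 189 188 186 186 185 186 188 187 184 184 184 183
```

```bash
python3 - <<'E'
from h import *
d=pickle.load(open('s0.pkl','rb'));t,s=d['top'],d['side']
y=np.radians(78);U=np.array([np.cos(y),np.sin(y)]);X=np.array([U[1],-U[0]])
f=lambda p:(round(float(p[:2]@X)*1e3,1),round(float(p[:2]@U)*1e3,1),round(p[2]*1e3,1))
for n,p in(('s0',(301.2,288.2)),('s8',(302.8,294.6)),('s9',(305.1,302.8)),('s10',(305.6,308))): print(n,f(onz(s,p,.037)))
P=tri(t,(126.4,188.4),s,(309.1,303.8));print('pin top?',f(P),proj(t,P),proj(s,P))
# candidate pin location X=466.8: project for Y values, z .03,.037,.055
for Y in(348,350,352,354):
    b=466.8e-3*X+Y*1e-3*U
    print(Y,[(z,proj(s,[*b,z])[0].round(1).tolist(),proj(t,[*b,z])[0].round(1).tolist()) for z in(.03,.037,.045,.055)])
E
```

```text
s0 (471.9, 291.7, np.float64(37.0))
s8 (472.1, 311.4, np.float64(37.0))
s9 (471.6, 336.1, np.float64(37.0))
s10 (473.8, 351.1, np.float64(37.0))
pin top? (469.2, 347.5, np.float64(52.5)) [[125.67905872 189.36849947]] [[307.55329334 303.51625773]]
348 [(0.03, [307.7, 307.9], [127.0, 191.2]), (0.037, [308.0, 306.6], [126.5, 190.9]), (0.045, [308.2, 305.0], [125.9, 190.4]), (0.055, [308.6, 303.1], [125.1, 189.9])]
350 [(0.03, [307.9, 308.6], [126.4, 191.1]), (0.037, [308.1, 307.2], [125.9, 190.7]), (0.045, [308.4, 305.7], [125.3, 190.3]), (0.055, [308.8, 303.7], [124.5, 189.8])]
352 [(0.03, [308.1, 309.3], [125.8, 190.9]), (0.037, [308.3, 307.9], [125.3, 190.6]), (0.045, [308.6, 306.4], [124.7, 190.2]), (0.055, [309.0, 304.4], [124.0, 189.6])]
354 [(0.03, [308.2, 309.9], [125.2, 190.8]), (0.037, [308.5, 308.6], [124.7, 190.4]), (0.045, [308.8, 307.1], [124.1, 190.0]), (0.055, [309.2, 305.1], [123.4, 189.5])]
```

```bash
python3 - <<'E'
from h import *
d=pickle.load(open('s0.pkl','rb'));s10=pickle.load(open('s10.pkl','rb'));t10=pickle.load(open('t10.pkl','rb'));s9=pickle.load(open('s9.pkl','rb'))
f=lambda c,x,y:cv2.convertScaleAbs(crop(c,x,y,30,24,13),alpha=1.3)
o=cv2.vconcat([cv2.hconcat([f(s9,294,294),f(s10,294,294)]),cv2.hconcat([f(d['top'],112,180),f(t10,112,180)])])
cv2.imwrite('pics/c8.png',cv2.resize(o,(780,600)) if o.shape[0]>600 else o);print(o.shape)
E
```

```text
(624, 780, 3)
```

View pics/c8.png

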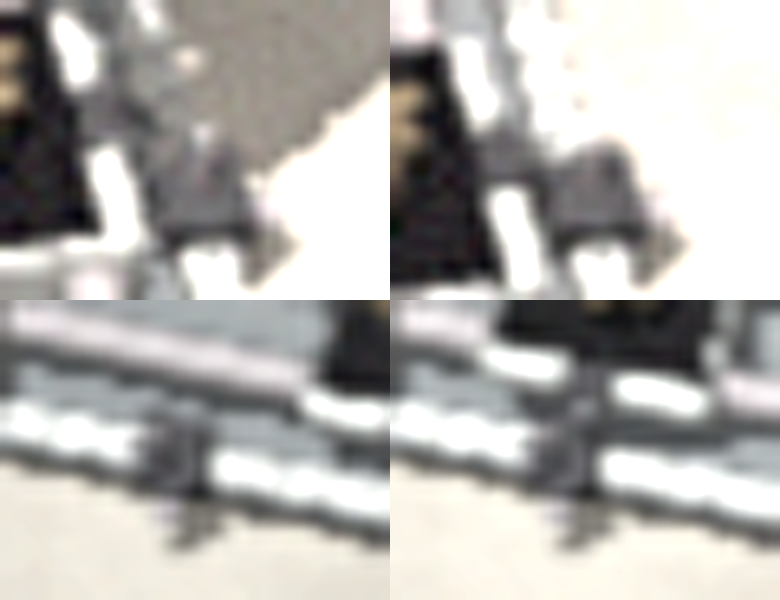

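Top row: in the side view the dark pointer block moves down from (105,115) to (505,155), toward the clamp at (200,185)/(595,190). The pin is the light streak at (205,130), px ≈(309.2,304). Bottom row: in the top view the clamp is at (175,450), px ≈(125.1,191.6), and the pointer block is the gap at (590,385). Solving the clamp edges across both views gives pin y ≈352.5 mm and the pointer now at ≈348. So about 70° more.

>>> {"api": "move_arm", "payload": {
  "series": [
    {"delta_pos": [0.066, 0.0479, 0], "twist": [0, 0, 0]},
    {"delta_pos": [0.1205, 0.1085, 0], "twist": [0, 0, 0]},
    {"delta_pos": [0.1613, 0.1791, 0], "twist": [0, 0, 0]},
    {"delta_pos": [0.1865, 0.2567, 0], "twist": [0, 0, 0]},
    {"delta_pos": [0.195, 0.3377, 0], "twist": [0, 0, 0]},
    {"delta_pos": [0.1891, 0.4055, 0], "twist": [0, 0, 0]},
    {"delta_pos": [0.1891, 0.4055, 0], "twist": [0, 0, 0]},
    {"delta_pos": [0.1891, 0.4055, 0], "twist": [0, 0, 0]}
  ]
}}

```text
time: 22.78
tcp_pos: [0.4749, 0.0568, 0.1091]
orientation: [-0.181, 0.983, -0.001, -0.001]
force: [-5.7, 0.4, 6.3]
finger_gap: 0.225
grasp_force: 30.0
```

```bash
python3 g.py s11.pkl | tail -n +11; python3 - <<'E'
from h import *
from plant import cams,robot
print(robot.sense()['tcp_pos'],robot.sense()['force'])
t=cams.snapshot('top');pickle.dump(t,open('t11.pkl','wb'))
for r in range(183,198): print(r,*['%3d'%q for q in t['image'][r,114:140].mean(1)])
E
```

```text
301  42 151 217 209 167 130 162 204 194 195 191 201 206 206 202 208 202 201 209 202
302  16  95 205 227 168 133 128 201 210 206 177 193 210 210 205 204 204 205 206 202
303  17  73 208 237 167 131 132 208 227 223 209 214 211 211 211 210 206 205 205 204
304  23  67 212 237 180 131 121 180 188 198 206 212 201 203 209 210 207 206 208 207
305  27  38 131 158 131  97 101 143 194 208 176 165 145 149 197 212 212 210 206 205
306  24  26  48  80  84  80  75 107 144 151 123 107  93  95 154 204 210 209 209 210
307  40  26  34  73  81  74  72  84  95  87  89  98  73  71 126 199 213 208 210 209
308  26  24  35  79  90  78  79  68  61  54  78  92  74  74 106 193 201 210 212 211
309  24  26  27  61  84  97  71  42  63  66  83  86  84  74  78 143 172 199 211 212
310  28  28  29  65 152 193 133  55  69  86  86  81  85  80  85 125 182 200 213 210
311  30  28  16  72 197 234 166  81  80  87  84  87  85  71  72  94 149 174 204 217
312  29  24  18  54 175 234 208 120  58  54  51  62  64  54  39  62 112 131 191 212
313  37  18  25  39 132 216 227 139  51  40  82 103 114 120  69  69 106 108 149 196
314  39 
[... 1152 characters left out ...]
  61  71  93 108 106  76  69  67  71  67  73  79  68
192  73  88 116 132 127 147 183 185 138  78  61  64  80  73 145 198 188 178 155 129 124 131 112  86  79  66
193  97  93  88  82  72  77 104 115 101  73  59  65  80  77 166 223 218 213 208 188 190 199 155  94  78  66
194 170 169 170 166 137  95  95  87  66  53  70  81  73  61 134 188 193 204 217 202 205 220 176 100  75  62
195 187 189 190 192 180 173 170 143 100  89  87  73  44  33  73 105 110 122 149 171 202 212 162  95  73  61
196 184 183 186 190 188 189 194 184 174 165 155 128  88  80  81  88  79  67  77 100 122 127 105  82  73  67
197 184 183 187 187 188 189 191 192 191 178 155 123  96  99  99 141 142 102  94  97  90  77  72  75  67  61
```

Pointer tip by top view (col 125.8) and dead reckoning agree at ≈351.8 mm. The combined pin estimate, from the clamp centre, the pin's foot and the pin's top in both views, is ≈353. Advance 22° more.

>>> {"api": "move_arm", "payload": {
  "series": [
    {"delta_pos": [-0.008, 0.037, 0], "twist": [0, 0, 0]},
    {"delta_pos": [-0.02, 0.072, 0], "twist": [0, 0, 0]},
    {"delta_pos": [-0.035, 0.107, 0], "twist": [0, 0, 0]},
    {"delta_pos": [-0.0533, 0.1389, 0], "twist": [0, 0, 0]},
    {"delta_pos": [-0.0533, 0.1389, 0], "twist": [0, 0, 0]},
    {"delta_pos": [-0.0533, 0.1389, 0], "twist": [0, 0, 0]},
    {"delta_pos": [-0.0533, 0.1389, 0], "twist": [0, 0, 0]}
  ]
}}

```text
time: 23.47
tcp_pos: [0.4749, 0.0865, 0.1091]
orientation: [-0.181, 0.984, -0.0, -0.002]
force: [-5.1, 1.2, 7.4]
finger_gap: 0.227
grasp_force: 30.0
```

```bash
python3 - <<'E'
from h import *
from plant import cams,robot
d0=pickle.load(open('s0.pkl','rb'))
def avg(n,k=6):
    a=[cams.snapshot(n) for _ in range(k)];c=a[0];c['image']=np.mean([q['image'].astype(float) for q in a],0);return c
S,T=avg('side'),avg('top');pickle.dump((S,T),open('s12.pkl','wb'))
s=robot.sense();v=s['tcp_pos'][:2]-np.array([.5507,.0712]);print('phi',201.3-np.degrees(np.arctan2(v[1],v[0]))%360,s['force'],s['time'])
for nm,c,r0,r1,c0,c1 in(('side',S,302,314,300,314),('top',T,185,196,118,132)):
    A=c['image'][r0:r1,c0:c1].mean(2);B=d0[nm]['image'][r0:r1,c0:c1].astype(float).mean(2)
    print(nm,'now | now-start, cols',c0)
    for i in range(r1-r0): print(r0+i,*['%3d'%q for q in A[i]],' | ',*['%4d'%q for q in (A-B)[i]])
# colour (R-B) of the pin region, top
print((T['image'][186:196,118:132,0]-T['image'][186:196,118:132,2]).round().astype(int))
E
```

```text
phi 32.67116561873107 [-5.01544301  0.38348666  6.88944954] 24.0667
side now | now-start, cols 300
302 206 223 164 132 127 203 210 205 178 195 209 209 206 203  |    93   98   28    0    2    7    7    9    9    8    6   11   10    7
303 208 235 166 135 126 210 226 220 208 211 212 211 209 205  |    79   97   23   -4    3   11   10    7   11   10    8   11    9   10
304 210 241 181 146 131 175 187 198 207 213 199 203 211 210  |    70   99   39   10    6    9    5    6    8    8   10   10    9   12
305 135 179 150 120 104 146 192 210 182 163 145 151 197 213  |     8   45    7  -18  -15    6   11    9    9    6   11    8   11   14
306  52 100  99  85  81 109 144 151 123 108  95  93 153 202  |   -70  -27  -36  -53  -39    0   10   10    5    9    4    2    4   10
307  35  75  83  78  71  80  85  84  90  94  69  69 126 199  |  -123  -63  -62  -59  -48  -14    7    3    8    0    7    1    5   12
308  36  81  85  81  80  82  70  61  82  90  75  72 105 191  |  -127  -61  -59  -57  -32    6   -3   -8   -2    7    4    2    4    8
309  30  57  76  82  83  69  54  61  81  85  81  78  81 142  | 
[... 1861 characters left out ...]
7  65  55  66  77  80  67  63  79  81  61  |     5    4    3    2    2    1    0    1   11    8  -65 -101 -104 -134
195 181 171 172 144 100  89  82  79  78  66  65  80  80  59  |     7    6    7    5    3    4    1   10   33   33   -2  -20  -25  -56
[[-4 -2  0  0  0 -1 -4  5 24 30 19 18 29 26]
 [-6 -6 -3 -3 -2 -2 -3  8 26 27 15 18 30 26]
 [-6 -7 -5 -4 -3 -4 -4  9 26 26 13 18 30 26]
 [-2 -3 -4 -4 -4 -3 -4 12 31 26 15 19 30 25]
 [-1 -1 -1 -2 -1 -1 -2 14 32 25 16 21 30 24]
 [-2  0 -1  0 -1 -2 -2 16 31 23 16 23 30 23]
 [-1 -2 -1 -2 -3 -4 -2 18 31 22 15 25 30 24]
 [ 2 -1 -2 -3 -4 -4 -2 19 31 20 13 25 30 23]
 [12  7  7  5  1 -3 -1 16 29 19 16 28 30 21]
 [15 14 14 12  7  4  5 18 30 20 18 30 29 23]]
```

The blade tip is now at side px (307,308.8), pointing at the pin's foot (308.5,308.5). Release, lift clear and take an unobstructed check.

>>> {"api": "move_arm", "payload": {
  "series": [
    {"delta_pos": [0, 0, 0], "twist": [0, 0, 0]},
    {"delta_pos": [0, 0, 0], "twist": [0, 0, 0]},
    {"delta_pos": [0, 0, 0], "twist": [0, 0, 0]},
    {"delta_pos": [0, 0, 0], "twist": [0, 0, 0]},
    {"delta_pos": [0, 0, 0], "twist": [0, 0, 0]},
    {"delta_pos": [0, 0, 0], "twist": [0, 0, 0]}
  ],
  "gripper": 60
}}

```text
time: 24.57
tcp_pos: [0.4758, 0.0864, 0.1088]
orientation: [-0.181, 0.984, -0.0, -0.0]
force: [0.3, -0.4, -0.5]
finger_gap: 0.583
grasp_force: 0.0
```

>>> {"api": "move_arm", "payload": {
  "series": [
    {"delta_pos": [0, 0, -0.05], "twist": [0, 0, 0]},
    {"delta_pos": [0, 0, -0.15], "twist": [0, 0, 0]},
    {"delta_pos": [0, 0, -0.3], "twist": [0, 0, 0]},
    {"delta_pos": [0, 0, -0.4], "twist": [0, 0, 0]},
    {"delta_pos": [0.1, -0.2, -0.45], "twist": [0, 0, 0]},
    {"delta_pos": [0.16, -0.4, -0.45], "twist": [0, 0, 0]},
    {"delta_pos": [0.24, -0.6, -0.45], "twist": [0, 0, 0]},
    {"delta_pos": [0.3, -0.8, -0.45], "twist": [0, 0, 0]},
    {"delta_pos": [0.36, -0.93, -0.45], "twist": [0, 0, 0]},
    {"delta_pos": [0.36, -0.93, -0.45], "twist": [0, 0, 0]}
  ]
}}

```text
time: 25.4
tcp_pos: [0.4745, -0.118, 0.2002]
orientation: [-0.178, 0.984, -0.001, 0.0]
force: [-0.3, -0.1, 1.0]
finger_gap: 0.626
grasp_force: 0.0
```

```bash
python3 - <<'E'
from h import *
from plant import cams,robot
d0=pickle.load(open('s0.pkl','rb'))
def avg(n,k=6):
    a=[cams.snapshot(n) for _ in range(k)];c=a[0];c['image']=np.mean([q['image'].astype(float) for q in a],0);return c
S,T=avg('side'),avg('top');pickle.dump((S,T),open('s13.pkl','wb'))
for nm,c,r0,r1,c0,c1 in(('side',S,303,314,300,314),('top',T,183,197,117,134)):
    A=c['image'][r0:r1,c0:c1].mean(2);B=d0[nm]['image'][r0:r1,c0:c1].astype(float).mean(2)
    print(nm,'now | now-start, cols',c0)
    for i in range(r1-r0): print(r0+i,*['%3d'%q for q in A[i]],' | ',*['%4d'%q for q in (A-B)[i]])
# handle position check
g=S['image'].max(2);C=np.array([.5507,.0712])
for w in(160,168.6,176):
    print(w,proj(S,[*(C+.078*np.array([np.cos(np.radians(w)),np.sin(np.radians(w))])),.126]))
x0,y0=285,222
for r in (g<60)[y0:y0+26,x0:x0+30]: print(''.join('#' if q else '.' for q in r))
E
```

```text
side now | now-start, cols 300
303 207 232 162 131 124 206 225 219 204 208 210 209 206 201  |    77   93   19   -7    0    7    9    6    7    6    6    8    7    7
304 208 237 179 144 129 174 186 195 204 212 195 201 209 206  |    68   95   37    8    3    7    4    3    5    6    7    8    7    9
305 133 178 148 118 103 143 189 207 179 161 141 151 194 209  |     6   44    5  -19  -16    3    8    6    6    4    6    7    9   10
306  49 101  95  84  78 106 142 149 120 108  94  92 152 200  |   -73  -26  -41  -55  -41   -3    9    8    2    8    3    1    3    7
307  36  74  79  78  69  79  85  83  88  94  68  68 126 196  |  -122  -64  -66  -58  -51  -15    7    1    5    0    6    0    5    9
308  34  79  86  80  77  79  71  61  82  88  73  71 104 187  |  -129  -62  -58  -59  -35    3   -3   -8   -2    6    2    1    3    5
309  24  55  77  82  82  67  55  56  78  84  80  76  81 141  |  -141  -63  -54  -60  -51  -11  -13  -23   -6   10    8    4    2    7
310  24  36  89 119  87  46  63  75  81  81  82  79  79 122  |  -153  -87  -34  -24  -54  -40   -5    0    8    4    2    1    0   
[... 2898 characters left out ...]
..............####
.........................#####
.........................#####
...................##...######
..................####.####...
.................##########...
.................###########.#
.................#############
................##############
................##############
................##############
................#######..#####
................#######..#####
................######....####
................######.....###
.................#####........
..................##..........
..............................
..............................
..............................
..............................
..............................
..............................
```

The clear view shows the crank still seated: handle at px (304,235), against (304.4,235.0) predicted for a fully down hub. The pointer tip is level with the pin's foot within about 1 mm in all estimates, and the arm is clear. Hand in.

```bash
python3 -c "
from plant import robot
print(robot.sign_off())"
```

```text
the job is handed in; nothing more can be done
None
```

The job is handed in: the crank is fully down on the shaft and was turned clockwise about three turns, bringing the pointer level with the index pin to roughly 1 mm by my estimates. The pin was hard to resolve in the images, so that alignment is less certain than the rest; the arm was left clear, and I did not check the other things on the desk individually.

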